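# Make up the assay carrier to four crucibles

### The job

The assay needs three samples and a blank, so make up the steel crucible carrier to exactly four of the large fireclay crucibles, counting any that stand in it already: draw more off the nested stack, or take large ones standing singly on the board, and stand each upright in an empty bay of its own. Leave the small crucibles, wherever they are, and the bottle and jar where they stand; large ones that are not needed stay upright outside the carrier. Fireclay is brittle: set each crucible down, do not drop it or knock it over.

Things in the scene. Friction and masses are not known exactly. Their poses are not given: they have to be found in the camera images.
- carrier: Crucible carrier: low sheet-steel tray 159 x 237 mm (x, y) with six square bays, fixed during the work; it lies left or right of the middle, the board on the other side. Outer wall 28 mm and dividers 20 mm high above the bays' floor; a loop handle stands out 31 mm beyond each y end, 26 mm above that floor. Origin: centre of its underside, z up.
- carrier_floor (a point): Centre of the carrier's floor, at the height of the pale fibre pads in the bays (8 mm above the worktop); axes as the carrier's. Bay centres: x = -39 or +39 mm, y = -78, 0 or +78 mm. Each bay is about 75 mm square inside.
- board: Grey heat-proof board 260 x 280 x 8 mm (x, y, z), fixed on the worktop; the nested stack, the single crucibles that are not in the carrier, the bottle and the jar stand on it. Origin: centre of its underside.
- large_1: Large buff fireclay crucible, one of six alike, 76 mm high, 62 mm across its collar. Base 36 mm across, 4 mm wall widening by 0.17 mm per mm, straight collar round the top 24 mm, mouth 53 mm; 90 to 170 g. Starts as number 1 from the bottom of the nested stack of four on the board, each 24 mm higher than the one below. Origin: centre of its underside, z along its axis.
- large_2: Large buff fireclay crucible, one of six alike, 76 mm high, 62 mm across its collar. Glazed inside. Nested tapers rub and stick if pressed: draw a crucible straight up 55 mm until it comes free. Starts as number 2 from the bottom of the nested stack of four on the board, each 24 mm higher than the one below. Origin: centre of its underside, z along its axis.
- large_3: Large buff fireclay crucible, one of six alike, 76 mm high, 62 mm across its collar. In the stack its collar ends at the rim of the one below: grip it across the collar with the tips 12 to 20 mm below its rim, or two come up. Starts as number 3 from the bottom of the nested stack of four on the board, each 24 mm higher than the one below. Origin: centre of its underside, z along its axis.
- large_4: Large buff fireclay crucible, one of six alike, 76 mm high, 62 mm across its collar.  Starts as number 4 from the bottom of the nested stack of four on the board, each 24 mm higher than the one below. Origin: centre of its underside, z along its axis.
- large_5: Large buff fireclay crucible, one of six alike, 76 mm high, 62 mm across its collar.  Starts standing singly, in a bay of the carrier or on the board. Origin: centre of its underside, z along its axis.
- large_6: Large buff fireclay crucible, one of six alike, 76 mm high, 62 mm across its collar.  Starts standing singly, in a bay of the carrier or on the board. Origin: centre of its underside, z along its axis.
- small_1: Small fireclay crucible of the same buff clay and shape: 50 mm high, 44 mm across its collar (top 13 mm), base 30 mm; not wanted for this job. It stands singly, in a bay of the carrier or on the board. Origin: centre of its underside.
- small_2: Small fireclay crucible of the same buff clay and shape: 50 mm high, 44 mm across its collar (top 13 mm), base 30 mm; not wanted for this job. It stands singly, in a bay of the carrier or on the board. Origin: centre of its underside.
- dropper_bottle: Bystander: dropper bottle 33 mm in diameter, 106 mm high, upright on the board beside the stack. Origin: centre of its underside.
- jar_pickle: Bystander: small blue jar with white screw lid, 50 mm in diameter, 54 mm high, on the board beside the stack. Origin: centre of its underside.
Not all that is in view belongs to the job. Leave any orange look-alike of the large_4 alone.

How it is judged (in metres and radians):
At the end, for the whole second after the job is handed in: Exactly four of the six large crucibles stand in the carrier, each upright (within 0.08 rad) and down on the pad of a bay (its base within 5 mm of the pads); the other two large ones are upright outside the carrier; all are at rest (((x of large_1 in the frame of carrier_floor between -0.076 and 0.076 m and y of large_1 in the frame of carrier_floor between -0.115 and 0.115 m and z of each of large_1, large_2, large_3, large_4 in the frame of carrier_floor below 0.005 m and x of large_2 in the frame of carrier_floor between -0.076 and 0.076 m and y of large_2 in the frame of carrier_floor between -0.115 and 0.115 m and x of large_3 in the frame of carrier_floor between -0.076 and 0.076 m and y of large_3 in the frame of carrier_floor between -0.115 and 0.115 m and x of large_4 in the frame of carrier_floor between -0.076 and 0.076 m and y of large_4 in the frame of carrier_floor between -0.115 and 0.115 m and (x of large_5 in the frame of carrier_floor above 0.11 m or x of large_5 in the frame of carrier_floor below -0.11 m or y of large_5 in the frame of carrier_floor above 0.15 m or y of large_5 in the frame of carrier_floor below -0.15 m) and (x of large_6 in the frame of carrier_floor above 0.11 m or x of large_6 in the frame of carrier_floor below -0.11 m or y of large_6 in the frame of carrier_floor above 0.15 m or y of large_6 in the frame of carrier_floor below -0.15 m)) or (x of large_1 in the frame of carrier_floor between -0.076 and 0.076 m and y of large_1 in the frame of carrier_floor between -0.115 and 0.115 m and z of each of large_1, large_2, large_3, large_5 in the frame of carrier_floor below 0.005 m and x of large_2 in the frame of carrier_floor between -0.076 and 0.076 m and y of large_2 in the frame of carrier_floor between -0.115 and 0.115 m and x of large_3 in the frame of carrier_floor between -0.076 and 0.076 m and y of large_3 in the frame of carrier_floor between -0.115 and 0.115 m and (x of large_4 in the frame of carrier_floor above 0.11 m or x of large_4 in the frame of carrier_floor below -0.11 m or y of large_4 in the frame of carrier_floor above 0.15 m or y of large_4 in the frame of carrier_floor below -0.15 m) and x of large_5 in the frame of carrier_floor between -0.076 and 0.076 m and y of large_5 in the frame of carrier_floor between -0.115 and 0.115 m and (x of large_6 in the frame of carrier_floor above 0.11 m or x of large_6 in the frame of carrier_floor below -0.11 m or y of large_6 in the frame of carrier_floor above 0.15 m or y of large_6 in the frame of carrier_floor below -0.15 m)) or (x of large_1 in the frame of carrier_floor between -0.076 and 0.076 m and y of large_1 in the frame of carrier_floor between -0.115 and 0.115 m and z of each of large_1, large_2, large_3, large_6 in the frame of carrier_floor below 0.005 m and x of large_2 in the frame of carrier_floor between -0.076 and 0.076 m and y of large_2 in the frame of carrier_floor between -0.115 and 0.115 m and x of large_3 in the frame of carrier_floor between -0.076 and 0.076 m and y of large_3 in the frame of carrier_floor between -0.115 and 0.115 m and (x of large_4 in the frame of carrier_floor above 0.11 m or x of large_4 in the frame of carrier_floor below -0.11 m or y of large_4 in the frame of carrier_floor above 0.15 m or y of large_4 in the frame of carrier_floor below -0.15 m) and (x of large_5 in the frame of carrier_floor above 0.11 m or x of large_5 in the frame of carrier_floor below -0.11 m or y of large_5 in the frame of carrier_floor above 0.15 m or y of large_5 in the frame of carrier_floor below -0.15 m) and x of large_6 in the frame of carrier_floor between -0.076 and 0.076 m and y of large_6 in the frame of carrier_floor between -0.115 and 0.115 m) or (x of large_1 in the frame of carrier_floor between -0.076 and 0.076 m and y of large_1 in the frame of carrier_floor between -0.115 and 0.115 m and z of each of large_1, large_2, large_4, large_5 in the frame of carrier_floor below 0.005 m and x of large_2 in the frame of carrier_floor between -0.076 and 0.076 m and y of large_2 in the frame of carrier_floor between -0.115 and 0.115 m and (x of large_3 in the frame of carrier_floor above 0.11 m or x of large_3 in the frame of carrier_floor below -0.11 m or y of large_3 in the frame of carrier_floor above 0.15 m or y of large_3 in the frame of carrier_floor below -0.15 m) and x of large_4 in the frame of carrier_floor between -0.076 and 0.076 m and y of large_4 in the frame of carrier_floor between -0.115 and 0.115 m and x of large_5 in the frame of carrier_floor between -0.076 and 0.076 m and y of large_5 in the frame of carrier_floor between -0.115 and 0.115 m and (x of large_6 in the frame of carrier_floor above 0.11 m or x of large_6 in the frame of carrier_floor below -0.11 m or y of large_6 in the frame of carrier_floor above 0.15 m or y of large_6 in the frame of carrier_floor below -0.15 m)) or (x of large_1 in the frame of carrier_floor between -0.076 and 0.076 m and y of large_1 in the frame of carrier_floor between -0.115 and 0.115 m and z of each of large_1, large_2, large_4, large_6 in the frame of carrier_floor below 0.005 m and x of large_2 in the frame of carrier_floor between -0.076 and 0.076 m and y of large_2 in the frame of carrier_floor between -0.115 and 0.115 m and (x of large_3 in the frame of carrier_floor above 0.11 m or x of large_3 in the frame of carrier_floor below -0.11 m or y of large_3 in the frame of carrier_floor above 0.15 m or y of large_3 in the frame of carrier_floor below -0.15 m) and x of large_4 in the frame of carrier_floor between -0.076 and 0.076 m and y of large_4 in the frame of carrier_floor between -0.115 and 0.115 m and (x of large_5 in the frame of carrier_floor above 0.11 m or x of large_5 in the frame of carrier_floor below -0.11 m or y of large_5 in the frame of carrier_floor above 0.15 m or y of large_5 in the frame of carrier_floor below -0.15 m) and x of large_6 in the frame of carrier_floor between -0.076 and 0.076 m and y of large_6 in the frame of carrier_floor between -0.115 and 0.115 m) or (x of large_1 in the frame of carrier_floor between -0.076 and 0.076 m and y of large_1 in the frame of carrier_floor between -0.115 and 0.115 m and z of each of large_1, large_2, large_5, large_6 in the frame of carrier_floor below 0.005 m and x of large_2 in the frame of carrier_floor between -0.076 and 0.076 m and y of large_2 in the frame of carrier_floor between -0.115 and 0.115 m and (x of large_3 in the frame of carrier_floor above 0.11 m or x of large_3 in the frame of carrier_floor below -0.11 m or y of large_3 in the frame of carrier_floor above 0.15 m or y of large_3 in the frame of carrier_floor below -0.15 m) and (x of large_4 in the frame of carrier_floor above 0.11 m or x of large_4 in the frame of carrier_floor below -0.11 m or y of large_4 in the frame of carrier_floor above 0.15 m or y of large_4 in the frame of carrier_floor below -0.15 m) and x of large_5 in the frame of carrier_floor between -0.076 and 0.076 m and y of large_5 in the frame of carrier_floor between -0.115 and 0.115 m and x of large_6 in the frame of carrier_floor between -0.076 and 0.076 m and y of large_6 in the frame of carrier_floor between -0.115 and 0.115 m) or (x of large_1 in the frame of carrier_floor between -0.076 and 0.076 m and y of large_1 in the frame of carrier_floor between -0.115 and 0.115 m and z of each of large_1, large_3, large_4, large_5 in the frame of carrier_floor below 0.005 m and (x of large_2 in the frame of carrier_floor above 0.11 m or x of large_2 in the frame of carrier_floor below -0.11 m or y of large_2 in the frame of carrier_floor above 0.15 m or y of large_2 in the frame of carrier_floor below -0.15 m) and x of large_3 in the frame of carrier_floor between -0.076 and 0.076 m and y of large_3 in the frame of carrier_floor between -0.115 and 0.115 m and x of large_4 in the frame of carrier_floor between -0.076 and 0.076 m and y of large_4 in the frame of carrier_floor between -0.115 and 0.115 m and x of large_5 in the frame of carrier_floor between -0.076 and 0.076 m and y of large_5 in the frame of carrier_floor between -0.115 and 0.115 m and (x of large_6 in the frame of carrier_floor above 0.11 m or x of large_6 in the frame of carrier_floor below -0.11 m or y of large_6 in the frame of carrier_floor above 0.15 m or y of large_6 in the frame of carrier_floor below -0.15 m)) or (x of large_1 in the frame of carrier_floor between -0.076 and 0.076 m and y of large_1 in the frame of carrier_floor between -0.115 and 0.115 m and z of each of large_1, large_3, large_4, large_6 in the frame of carrier_floor below 0.005 m and (x of large_2 in the frame of carrier_floor above 0.11 m or x of large_2 in the frame of carrier_floor below -0.11 m or y of large_2 in the frame of carrier_floor above 0.15 m or y of large_2 in the frame of carrier_floor below -0.15 m) and x of large_3 in the frame of carrier_floor between -0.076 and 0.076 m and y of large_3 in the frame of carrier_floor between -0.115 and 0.115 m and x of large_4 in the frame of carrier_floor between -0.076 and 0.076 m and y of large_4 in the frame of carrier_floor between -0.115 and 0.115 m and (x of large_5 in the frame of carrier_floor above 0.11 m or x of large_5 in the frame of carrier_floor below -0.11 m or y of large_5 in the frame of carrier_floor above 0.15 m or y of large_5 in the frame of carrier_floor below -0.15 m) and x of large_6 in the frame of carrier_floor between -0.076 and 0.076 m and y of large_6 in the frame of carrier_floor between -0.115 and 0.115 m) or (x of large_1 in the frame of carrier_floor between -0.076 and 0.076 m and y of large_1 in the frame of carrier_floor between -0.115 and 0.115 m and z of each of large_1, large_3, large_5, large_6 in the frame of carrier_floor below 0.005 m and (x of large_2 in the frame of carrier_floor above 0.11 m or x of large_2 in the frame of carrier_floor below -0.11 m or y of large_2 in the frame of carrier_floor above 0.15 m or y of large_2 in the frame of carrier_floor below -0.15 m) and x of large_3 in the frame of carrier_floor between -0.076 and 0.076 m and y of large_3 in the frame of carrier_floor between -0.115 and 0.115 m and (x of large_4 in the frame of carrier_floor above 0.11 m or x of large_4 in the frame of carrier_floor below -0.11 m or y of large_4 in the frame of carrier_floor above 0.15 m or y of large_4 in the frame of carrier_floor below -0.15 m) and x of large_5 in the frame of carrier_floor between -0.076 and 0.076 m and y of large_5 in the frame of carrier_floor between -0.115 and 0.115 m and x of large_6 in the frame of carrier_floor between -0.076 and 0.076 m and y of large_6 in the frame of carrier_floor between -0.115 and 0.115 m) or (x of large_1 in the frame of carrier_floor between -0.076 and 0.076 m and y of large_1 in the frame of carrier_floor between -0.115 and 0.115 m and z of each of large_1, large_4, large_5, large_6 in the frame of carrier_floor below 0.005 m and (x of large_2 in the frame of carrier_floor above 0.11 m or x of large_2 in the frame of carrier_floor below -0.11 m or y of large_2 in the frame of carrier_floor above 0.15 m or y of large_2 in the frame of carrier_floor below -0.15 m) and (x of large_3 in the frame of carrier_floor above 0.11 m or x of large_3 in the frame of carrier_floor below -0.11 m or y of large_3 in the frame of carrier_floor above 0.15 m or y of large_3 in the frame of carrier_floor below -0.15 m) and x of large_4 in the frame of carrier_floor between -0.076 and 0.076 m and y of large_4 in the frame of carrier_floor between -0.115 and 0.115 m and x of large_5 in the frame of carrier_floor between -0.076 and 0.076 m and y of large_5 in the frame of carrier_floor between -0.115 and 0.115 m and x of large_6 in the frame of carrier_floor between -0.076 and 0.076 m and y of large_6 in the frame of carrier_floor between -0.115 and 0.115 m) or ((x of large_1 in the frame of carrier_floor above 0.11 m or x of large_1 in the frame of carrier_floor below -0.11 m or y of large_1 in the frame of carrier_floor above 0.15 m or y of large_1 in the frame of carrier_floor below -0.15 m) and x of large_2 in the frame of carrier_floor between -0.076 and 0.076 m and y of large_2 in the frame of carrier_floor between -0.115 and 0.115 m and z of each of large_2, large_3, large_4, large_5 in the frame of carrier_floor below 0.005 m and x of large_3 in the frame of carrier_floor between -0.076 and 0.076 m and y of large_3 in the frame of carrier_floor between -0.115 and 0.115 m and x of large_4 in the frame of carrier_floor between -0.076 and 0.076 m and y of large_4 in the frame of carrier_floor between -0.115 and 0.115 m and x of large_5 in the frame of carrier_floor between -0.076 and 0.076 m and y of large_5 in the frame of carrier_floor between -0.115 and 0.115 m and (x of large_6 in the frame of carrier_floor above 0.11 m or x of large_6 in the frame of carrier_floor below -0.11 m or y of large_6 in the frame of carrier_floor above 0.15 m or y of large_6 in the frame of carrier_floor below -0.15 m)) or ((x of large_1 in the frame of carrier_floor above 0.11 m or x of large_1 in the frame of carrier_floor below -0.11 m or y of large_1 in the frame of carrier_floor above 0.15 m or y of large_1 in the frame of carrier_floor below -0.15 m) and x of large_2 in the frame of carrier_floor between -0.076 and 0.076 m and y of large_2 in the frame of carrier_floor between -0.115 and 0.115 m and z of each of large_2, large_3, large_4, large_6 in the frame of carrier_floor below 0.005 m and x of large_3 in the frame of carrier_floor between -0.076 and 0.076 m and y of large_3 in the frame of carrier_floor between -0.115 and 0.115 m and x of large_4 in the frame of carrier_floor between -0.076 and 0.076 m and y of large_4 in the frame of carrier_floor between -0.115 and 0.115 m and (x of large_5 in the frame of carrier_floor above 0.11 m or x of large_5 in the frame of carrier_floor below -0.11 m or y of large_5 in the frame of carrier_floor above 0.15 m or y of large_5 in the frame of carrier_floor below -0.15 m) and x of large_6 in the frame of carrier_floor between -0.076 and 0.076 m and y of large_6 in the frame of carrier_floor between -0.115 and 0.115 m) or ((x of large_1 in the frame of carrier_floor above 0.11 m or x of large_1 in the frame of carrier_floor below -0.11 m or y of large_1 in the frame of carrier_floor above 0.15 m or y of large_1 in the frame of carrier_floor below -0.15 m) and x of large_2 in the frame of carrier_floor between -0.076 and 0.076 m and y of large_2 in the frame of carrier_floor between -0.115 and 0.115 m and z of each of large_2, large_3, large_5, large_6 in the frame of carrier_floor below 0.005 m and x of large_3 in the frame of carrier_floor between -0.076 and 0.076 m and y of large_3 in the frame of carrier_floor between -0.115 and 0.115 m and (x of large_4 in the frame of carrier_floor above 0.11 m or x of large_4 in the frame of carrier_floor below -0.11 m or y of large_4 in the frame of carrier_floor above 0.15 m or y of large_4 in the frame of carrier_floor below -0.15 m) and x of large_5 in the frame of carrier_floor between -0.076 and 0.076 m and y of large_5 in the frame of carrier_floor between -0.115 and 0.115 m and x of large_6 in the frame of carrier_floor between -0.076 and 0.076 m and y of large_6 in the frame of carrier_floor between -0.115 and 0.115 m) or ((x of large_1 in the frame of carrier_floor above 0.11 m or x of large_1 in the frame of carrier_floor below -0.11 m or y of large_1 in the frame of carrier_floor above 0.15 m or y of large_1 in the frame of carrier_floor below -0.15 m) and x of large_2 in the frame of carrier_floor between -0.076 and 0.076 m and y of large_2 in the frame of carrier_floor between -0.115 and 0.115 m and z of each of large_2, large_4, large_5, large_6 in the frame of carrier_floor below 0.005 m and (x of large_3 in the frame of carrier_floor above 0.11 m or x of large_3 in the frame of carrier_floor below -0.11 m or y of large_3 in the frame of carrier_floor above 0.15 m or y of large_3 in the frame of carrier_floor below -0.15 m) and x of large_4 in the frame of carrier_floor between -0.076 and 0.076 m and y of large_4 in the frame of carrier_floor between -0.115 and 0.115 m and x of large_5 in the frame of carrier_floor between -0.076 and 0.076 m and y of large_5 in the frame of carrier_floor between -0.115 and 0.115 m and x of large_6 in the frame of carrier_floor between -0.076 and 0.076 m and y of large_6 in the frame of carrier_floor between -0.115 and 0.115 m) or ((x of large_1 in the frame of carrier_floor above 0.11 m or x of large_1 in the frame of carrier_floor below -0.11 m or y of large_1 in the frame of carrier_floor above 0.15 m or y of large_1 in the frame of carrier_floor below -0.15 m) and (x of large_2 in the frame of carrier_floor above 0.11 m or x of large_2 in the frame of carrier_floor below -0.11 m or y of large_2 in the frame of carrier_floor above 0.15 m or y of large_2 in the frame of carrier_floor below -0.15 m) and x of large_3 in the frame of carrier_floor between -0.076 and 0.076 m and y of large_3 in the frame of carrier_floor between -0.115 and 0.115 m and z of each of large_3, large_4, large_5, large_6 in the frame of carrier_floor below 0.005 m and x of large_4 in the frame of carrier_floor between -0.076 and 0.076 m and y of large_4 in the frame of carrier_floor between -0.115 and 0.115 m and x of large_5 in the frame of carrier_floor between -0.076 and 0.076 m and y of large_5 in the frame of carrier_floor between -0.115 and 0.115 m and x of large_6 in the frame of carrier_floor between -0.076 and 0.076 m and y of large_6 in the frame of carrier_floor between -0.115 and 0.115 m)) and angle between each of large_1, large_2, large_3, large_4, large_5, large_6's own z axis and vertical below 0.08 rad and linear speed of each of large_1, large_2, large_3, large_4, large_5, large_6 below 0.02 m/s); the robot touches nothing.
It fails at once if a small crucible is moved more than 25 mm (distance of any of small_1, small_2 from where it was at the start of the episode above 0.025 m).
It fails at once if the dropper bottle or the jar is moved more than 25 mm or tips over (distance of any of dropper_bottle, jar_pickle from where it was at the start of the episode above 0.025 m or angle between any of dropper_bottle, jar_pickle's own z axis and vertical above 0.5 rad).
It fails at once if a crucible is dropped (moves faster than 0.7 m/s, a fall of some 25 mm, without being held) ((linear speed of large_1 above 0.7 m/s and contact force between the fingers and large_1 below 0.1 N) or (linear speed of large_2 above 0.7 m/s and contact force between the fingers and large_2 below 0.1 N) or (linear speed of large_3 above 0.7 m/s and contact force between the fingers and large_3 below 0.1 N) or (linear speed of large_4 above 0.7 m/s and contact force between the fingers and large_4 below 0.1 N) or (linear speed of large_5 above 0.7 m/s and contact force between the fingers and large_5 below 0.1 N) or (linear speed of large_6 above 0.7 m/s and contact force between the fingers and large_6 below 0.1 N) or (linear speed of small_1 above 0.7 m/s and contact force between the fingers and small_1 below 0.1 N) or (linear speed of small_2 above 0.7 m/s and contact force between the fingers and small_2 below 0.1 N)).
It fails at once if a crucible is knocked over (tilts more than 0.6 rad) (angle between any of large_1, large_2, large_3, large_4, large_5, large_6, small_1, small_2's own z axis and vertical above 0.6 rad).
It also fails if it takes over 72 s, if anything falls off the work surface, if the arm or the gripper's body presses on something with over 40 N, if the wrist force passes 120 N, or if a joint passes its speed limit or range.

### The arm

A 6-joint arm with a two-finger parallel gripper is mounted at the origin on a cart in front of the work surface, level with it; the furniture and walls round the work are solid. World frame = base frame: x ahead of the robot, y to its left, z up, the work surface at z = 0. Lengths are in mm, angles in rad, forces in N, time in s.
With the tool pointing down it reaches from about 350 to 925 mm from the base axis. Payload 6.4 kg.
Tool frame: the origin (TCP) lies at the very end of the fingers, on their centre line; the grasp point (between the pads) lies 19 mm behind it; z points along the fingers, y is the line along which they close (so a half turn about z gives the same grasp; the last joint's range is limited). The gripper opens to 85 mm and grips with 20 to 120 N. Pads are 22 mm wide; open, the fingers measure 114 mm over their backs; the gripper's body (76 mm by 85 mm) begins 54 mm behind the grasp point. The pads swing forward as they close: fully open they stand 13 mm farther back than shut.
Start: joints at [1.039, 0.245, 1.558, -0, 1.339, -0.174], TCP at [227.637, 608.847, 192.59] pointing down, gripper open.
Joint ranges: [-3.13, 3.13], [-1.02, 2.26], [0.13, 2.54], [-0.95, 4.09], [0.21, 2.88], [-2.74, 2.74]. Speed limits (rad/s): [2.57, 2.57, 3.14, 3.14, 3.14, 3.14].

### API

Orientations are given as a unit quaternion [x, y, z, w].
In Python, from plant import env gives the robot as it stands. The module is installed in compiled form; this text tells all that it offers.
- The arm moves only by the tool carry_out, never from a script. Its argument "moves" is a list of rows, each an object of numbers: "dx", "dy", "dz": the shift along the tool's x, y, z in cm; "wx", "wy", "wz": the turn, a rotation vector about the tool's x, y, z in degrees; "gripper": the opening, from 0 (shut) to 1 (fully open). In form: [{"dx": .., "dy": .., "dz": .., "wx": .., "wy": .., "wz": .., "gripper": ..}, ...]. A call has 1 to 20 rows; each row is the pose to reach, as a shift and turn from the pose commanded when the call began, along the tool's axes at that moment; what a row does not reach only later rows make up. A row lasts 1/12 s, in which the tool goes at most 41.7 mm and 7.16 degrees, less where a joint would pass 70% of its speed; a pose out of reach is approached as far as the arm can. A call with a gripper value outside its range is refused whole. The fingers move at their own pace and stop on an object; "squeeze" is the grip in N (left out, the last holds). Time passes only in rows, so rows that repeat a pose let the fingers close. It gives the time, the measured TCP pose, the force, the opening and the grip force at its end, in the units of the state.
- env.get_state(): the state, without advancing time (a new reading comes with each control period).
- env.camera(name): name is "side" or "top"; returns the picture (420x560x3 uint8, blue, green, red); there is no depth.
- env.camera_model(name): a dict with "fov_y" (degrees; the focal length in pixels is half the picture's height over the tangent of half this angle, whatever the lens; pixels are square), "cx", "cy" (the principal point, pixels), "k1" (the pictures are not rectified: a ray, as slopes to the right and down, at radius r is drawn at 1 + k1 r^2 times it, then the intrinsics apply), "R" (3x3) and "t" (3): a world point X has camera coordinates R X + t. Camera axes: x right, y down, z forward; pixel columns grow to the right and rows downward; lengths in mm; the calibration is good to about 2 mm. A picture is of the moment at which its call begins. camera_model takes no time and is no camera call.
- env.hand_in(): hands the job in; it is judged then, once.
The state is a dict: "time_s": time; "joints": joint angles; "qd": joint speeds; "effort": joint torques, N m; "ee_pos": TCP position; "eef_rot": TCP orientation; "contact_force": force on the tool from outside, world axes, zero at the start; "ft_torque": the same for the moment, N m; "finger_gap": finger opening in mm; "grip_force": force on a finger pad.
Only numpy, scipy, OpenCV 4.12 (cv2) and the standard library are available. Lean on these libraries where they do the work, as an engineer would, in place of code of your own. Each camera call takes 0.05 s, during which the arm holds its last target. There are 200 camera calls.

## Working session

There is one attempt and no reset: what is moved stays moved. The work goes in short steps, Python scripts to look and compute and a tool call to move; the robot and the scene stay as the last step left them, time stands still between calls to the robot, and variables do not carry over. Pictures are saved under pics/ and viewed, at most 10 in all, crops included, and the job is handed in when it is done.

Besides the shell and the picture viewer there is one more tool, called after ">>>" as a command line: name --argument value ..., lists and objects as JSON in quotes. carry_out: Moves the arm, as the interface text tells. Its arguments: {"type":"object","properties":{"moves":{"type":"array","items":{"type":"object","properties":{"dx":{"type":"number"},"dy":{"type":"number"},"dz":{"type":"number"},"wx":{"type":"number"},"wy":{"type":"number"},"wz":{"type":"number"},"gripper":{"type":"number"}}}},"squeeze":{"type":"number"}},"required":["moves"]}

```bash
mkdir -p pics
cat > h.py <<'E'
from plant import env
import numpy as np, cv2
def snap(n,f,crop=None,s=1):
    im=env.camera(n)
    cv2.imwrite('pics/raw_'+f,im)
    if crop: x0,y0,x1,y1=crop; im=im[y0:y1,x0:x1]
    if s!=1: im=cv2.resize(im,None,fx=s,fy=s,interpolation=cv2.INTER_CUBIC)
    cv2.imwrite('pics/'+f,im)
def K(n):
    m=env.camera_model(n); f=210/np.tan(np.radians(m['fov_y'])/2)
    return m,f,np.array(m['R']),np.array(m['t'])
def pix(n,u,v,z):
    m,f,R,t=K(n); d=np.array([(u-m['cx'])/f,(v-m['cy'])/f]); p=d.copy()
    for _ in range(30): p=d/(1+m['k1']*(p@p))
    r=R.T@np.array([p[0],p[1],1]); c=-R.T@t
    return c+r*(z-c[2])/r[2]
def proj(n,X):
    m,f,R,t=K(n); X=R@np.array(X,float)+t; p=X[:2]/X[2]; p=p*(1+m['k1']*(p@p))
    return np.array([m['cx'],m['cy']])+f*p
E
python3 - <<'E'
from h import *
snap('top','t0.png',s=1.42); snap('side','s0.png',s=1.42)
for n in('top','side'):
    m,f,R,t=K(n); print(n,m,f,-R.T@t)
print(env.get_state())
E
```

```text
top {'fov_y': 56.84346052040003, 'cx': 280.80585534467866, 'cy': 213.28080245031026, 'k1': -0.055931867846715805, 'R': array([[-2.12350505e-02, -9.99767947e-01, -3.62273899e-03],
       [-9.84702672e-01,  2.15416044e-02, -1.72906356e-01],
       [ 1.72944272e-01, -1.04354441e-04, -9.84931606e-01]]), 't': array([  23.73516972,  504.29464413, 1164.20010119])} 388.03504812582025 [ 295.74256157   12.98783565 1233.93921057]
side {'fov_y': 42.77048573691894, 'cx': 269.0449504928105, 'cy': 218.20937371055547, 'k1': 0.04679942224380674, 'R': array([[-0.75161602, -0.65957307,  0.00605908],
       [-0.51166691,  0.57722342, -0.63640403],
       [ 0.41625752, -0.4814317 , -0.77133209]]), 't': array([ 392.63353712,  314.79903111, 1067.05383968])} 536.2633710171557 [  12.01271948  590.97467779 1021.01324478]
{'time_s': 0.1, 'joints': array([ 1.03893172e+00,  2.45761801e-01,  1.55891675e+00,  1.56324335e-05,
        1.33870266e+00, -1.74113489e-01]), 'qd': array([ 0.0008193 , -0.00143403, -0.00205724, -0.00041627, -0.00182739,
        0.0011704 ]), 'effort': array([ 1.13568480e-03, -4.30670571e+01, -3.27130079e+01, -3.67522759e-06,
        2.76546227e-03, -1.23872078e-05]), 'ee_pos': array([227.30938219, 608.33935976, 191.56609906]), 'eef_rot': array([ 1.77924893e-01,  9.84043664e-01, -8.36509408e-04, -3.16291144e-04]), 'contact_force': array([ 0.47378159, -0.50127373,  0.05039788]), 'ft_torque': array([-0.02803685, -0.01367781,  0.01854123]), 'grip_force': 0.0, 'finger_gap': 85.51308850796103}
```

View pics/t0.png

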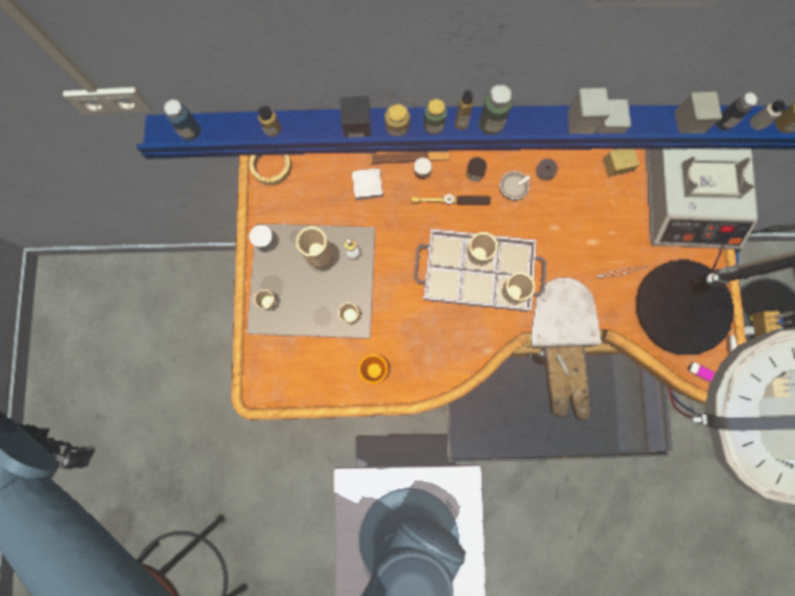

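View pics/s0.png

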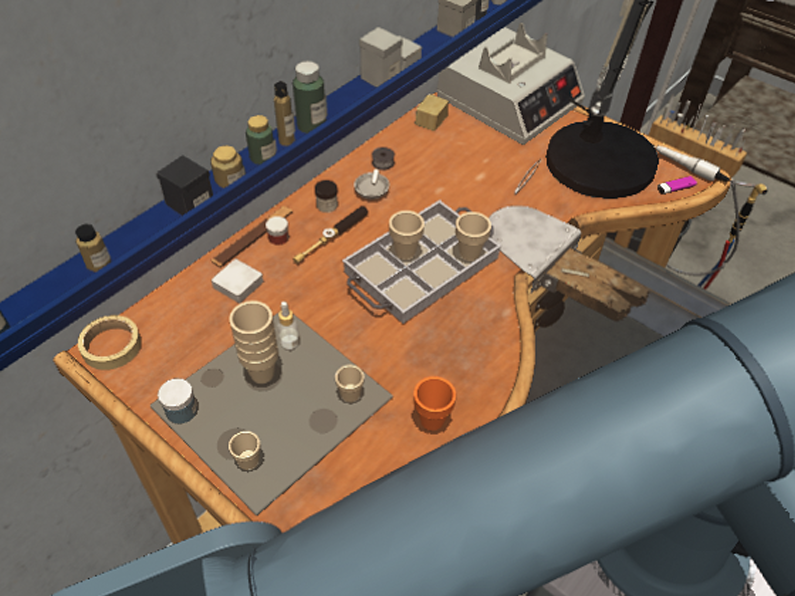

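The top view shows the stack at about (313,245), smalls at (266,298) and (349,313), and two large crucibles in the carrier at (482,248) and (518,288). Two more from the stack are needed. I'll enlarge crops to measure.

Run:
```python
import cv2
a=cv2.imread('pics/raw_t0.png')[150:245,165:395]
cv2.imwrite('pics/tc.png',cv2.resize(a,None,fx=3.4,fy=3.4,interpolation=cv2.INTER_CUBIC))
a=cv2.imread('pics/raw_s0.png')[140:290,100:360]
cv2.imwrite('pics/sc.png',cv2.resize(a,None,fx=3,fy=3,interpolation=cv2.INTER_CUBIC))
```

```text
(no output)
```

View pics/tc.png

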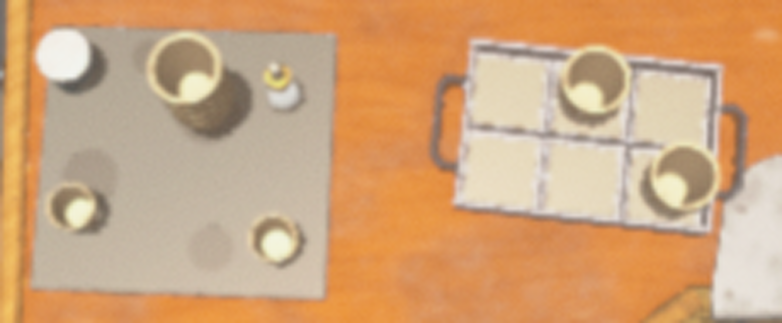

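View pics/sc.png

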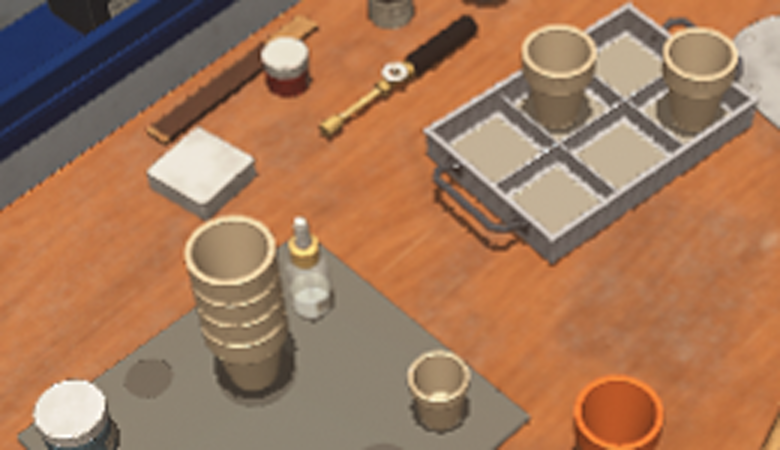

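Run:
```python
from h import *
T=lambda x,y,z:pix('top',165+(x+.5)/3.4-.5,150+(y+.5)/3.4-.5,z).round(1)[:2]
S=lambda x,y,z:pix('side',100+(x+.5)/3-.5,140+(y+.5)/3-.5,z).round(1)[:2]
print('rim',T(185,68.5,156),S(231.5,254,156))
tc=[T(472,40,36),T(720,66,36),T(711,232,36),T(456,206,36)]
sc=[S(427,132,36),S(630,8,36),S(754,98,36),S(551,237,36)]
for c in(tc,sc):
    c=np.array(c);print(c.tolist(),c.mean(0),[np.linalg.norm(c[i]-c[(i+1)%4]) for i in range(4)])
    e=(c[0]+c[3]-c[1]-c[2]); f=c[0]+c[1]-c[2]-c[3]; print('ang y',np.degrees(np.arctan2(-e[0],e[1])),'ang x',np.degrees(np.arctan2(f[1],f[0])))
print('pads FL',T(508,91,8),S(497,150,8),'NL',T(500,172,8),S(557,194,8),'NM',T(583,180,8),S(624,152,8),'FR',T(676,106,8),S(628,65,8))
print('large in',T(596,80,84),S(559,52,84),T(684,177,84),S(700,58,84))
print('bottle',T(278,74,108),S(301,223,114),'jar',T(64,54,62),S(71,404,62))
print('smalls',T(73,207,58),T(275,240,58), S(439,378,58))
# check rim silhouette
x,y=T(185,68.5,156)
for n,o,s in(('top',(165,150),3.4),('side',(100,140),3)):
    P=np.array([proj(n,[x+31*np.cos(a),y+31*np.sin(a),156]) for a in np.linspace(0,6.28,60)])
    P=(P-o)*s; print(n,P.min(0),P.max(0))
```

```text
rim [616.3 188.3] [610.6 189.8]
[[673.7, -63.5], [643.4, -296.9], [485.1, -278.2], [514.6, -43.7]] [ 579.2   -170.575] [np.float64(235.35855624982065), np.float64(159.40069008633552), np.float64(236.348259989364), np.float64(160.32732143960993)]
ang y -7.283208343699141 ang x -6.916078947315316
[[668.7, -63.3], [636.5, -295.6], [487.0, -277.6], [517.2, -45.3]] [ 577.35 -170.45] [np.float64(234.52106515193898), np.float64(150.57971310903736), np.float64(234.25483986462265), np.float64(152.5655596784543)]
ang y -7.649566143599683 ang x -6.820254438480726
pads FL [630.8 -98.3] [ 628.3 -106.2] NL [551.6 -87.7] [ 557.9 -102.2] NM [ 542.1 -166.2] [ 545.7 -176.4] FR [ 612.6 -259.1] [ 609.  -261.1]
large in [ 618.6 -171.2] [ 616.8 -171.1] [ 527.6 -245.5] [ 524.6 -243.3]
bottle [623.5 113.6] [623.3 116.7] jar [661.  316.3] [659.1 313.6]
smalls [517.3 305.6] [482.9 121.6] [481.1 123.3]
top [147.36945715  32.22989451] [220.19358366 102.65480253]
side [180.98939842 213.23014046] [271.65686467 282.92030632]
```

```bash
cat >> h.py <<'E'
from scipy.spatial.transform import Rotation as Ro
def delta(x,y,z,psi=-7.):
    s=env.get_state(); R=Ro.from_quat(s['eef_rot']); p=np.radians(psi)
    yy=np.array([np.cos(p),np.sin(p),0]); zz=np.array([0,0,-1.]); G=Ro.from_matrix(np.c_[np.cross(yy,zz),yy,zz])
    print('d cm',(R.inv().apply(np.array([x,y,z])-s['ee_pos'])/10).round(2),'w',np.degrees((R.inv()*G).as_rotvec()).round(2),'t',round(s['time_s'],2),'grip',s['grip_force'],s['finger_gap'],'pos',s['ee_pos'])
E
python3 -c "
from h import *
delta(614,188,230)"
```

```text
d cm [-50.94 -25.84  -3.81] w [-1.00e-01  5.00e-02  7.65e+01] t 0.1 grip 0.0 85.51308850796103 pos [227.30938219 608.33935976 191.56609906]
```

>>> carry_out --moves '[{"dz": -3.8,"wz": 7,"gripper": 1},{"dx": -50.9,"dy": -25.8,"dz": -3.8,"wz": 76.5,"gripper": 1},{"dx": -50.9,"dy": -25.8,"dz": -3.8,"wz": 76.5,"gripper": 1},{"dx": -50.9,"dy": -25.8,"dz": -3.8,"wz": 76.5,"gripper": 1},{"dx": -50.9,"dy": -25.8,"dz": -3.8,"wz": 76.5,"gripper": 1},{"dx": -50.9,"dy": -25.8,"dz": -3.8,"wz": 76.5,"gripper": 1},{"dx": -50.9,"dy": -25.8,"dz": -3.8,"wz": 76.5,"gripper": 1},{"dx": -50.9,"dy": -25.8,"dz": -3.8,"wz": 76.5,"gripper": 1},{"dx": -50.9,"dy": -25.8,"dz": -3.8,"wz": 76.5,"gripper": 1},{"dx": -50.9,"dy": -25.8,"dz": -3.8,"wz": 76.5,"gripper": 1},{"dx": -50.9,"dy": -25.8,"dz": -3.8,"wz": 76.5,"gripper": 1},{"dx": -50.9,"dy": -25.8,"dz": -3.8,"wz": 76.5,"gripper": 1},{"dx": -50.9,"dy": -25.8,"dz": -3.8,"wz": 76.5,"gripper": 1},{"dx": -50.9,"dy": -25.8,"dz": -3.8,"wz": 76.5,"gripper": 1},{"dx": -50.9,"dy": -25.8,"dz": -3.8,"wz": 76.5,"gripper": 1},{"dx": -50.9,"dy": -25.8,"dz": -3.8,"wz": 76.5,"gripper": 1},{"dx": -50.9,"dy": -25.8,"dz": -3.8,"wz": 76.5,"gripper": 1},{"dx": -50.9,"dy": -25.8,"dz": -3.8,"wz": 76.5,"gripper": 1}]' --squeeze 25

```text
invalid input
```

```bash
python3 -c "
from h import *
delta(614,188,137)
snap('side','s1.png',(100,60,360,260),3)"
```

```text
d cm [-50.94 -25.82   5.49] w [-1.00e-01  5.00e-02  7.65e+01] t 0.1 grip 0.0 85.51308850796103 pos [227.30938219 608.33935976 191.56609906]
```

View pics/s1.png

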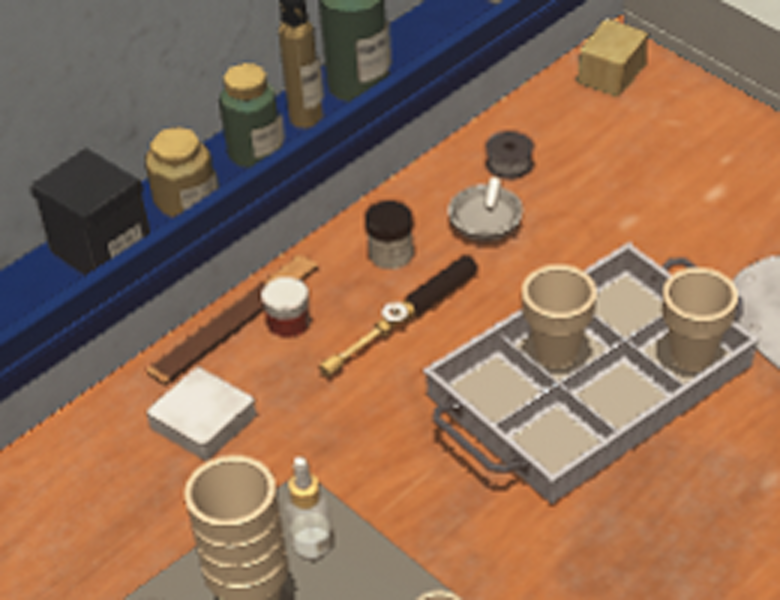

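The picture shows nothing changed: the call was refused, so the arm hasn't moved. I'll retry with all keys given.

>>> carry_out --moves '[{"dx": 0,"dy": 0,"dz": -3.8,"wx": 0,"wy": 0,"wz": 7,"gripper": 1}]' --squeeze 25

```text
time_s: 0.23
ee_pos: [225.1, 604.3, 221.1]
eef_rot: [0.239, 0.971, -0.008, -0.002]
contact_force: [-0.3, 0.4, -1.4]
finger_gap: 85.4
grip_force: 0.0
```

>>> carry_out --moves '[{"dx": -53.7,"dy": -19.5,"dz": 0,"wx": 0,"wy": 0,"wz": 69.5,"gripper": 1},{"dx": -53.7,"dy": -19.5,"dz": 0,"wx": 0,"wy": 0,"wz": 69.5,"gripper": 1},{"dx": -53.7,"dy": -19.5,"dz": 0,"wx": 0,"wy": 0,"wz": 69.5,"gripper": 1},{"dx": -53.7,"dy": -19.5,"dz": 0,"wx": 0,"wy": 0,"wz": 69.5,"gripper": 1},{"dx": -53.7,"dy": -19.5,"dz": 0,"wx": 0,"wy": 0,"wz": 69.5,"gripper": 1},{"dx": -53.7,"dy": -19.5,"dz": 0,"wx": 0,"wy": 0,"wz": 69.5,"gripper": 1},{"dx": -53.7,"dy": -19.5,"dz": 0,"wx": 0,"wy": 0,"wz": 69.5,"gripper": 1},{"dx": -53.7,"dy": -19.5,"dz": 0,"wx": 0,"wy": 0,"wz": 69.5,"gripper": 1},{"dx": -53.7,"dy": -19.5,"dz": 0,"wx": 0,"wy": 0,"wz": 69.5,"gripper": 1},{"dx": -53.7,"dy": -19.5,"dz": 0,"wx": 0,"wy": 0,"wz": 69.5,"gripper": 1},{"dx": -53.7,"dy": -19.5,"dz": 0,"wx": 0,"wy": 0,"wz": 69.5,"gripper": 1},{"dx": -53.7,"dy": -19.5,"dz": 0,"wx": 0,"wy": 0,"wz": 69.5,"gripper": 1},{"dx": -53.7,"dy": -19.5,"dz": 0,"wx": 0,"wy": 0,"wz": 69.5,"gripper": 1},{"dx": -53.7,"dy": -19.5,"dz": 0,"wx": 0,"wy": 0,"wz": 69.5,"gripper": 1},{"dx": -53.7,"dy": -19.5,"dz": 0,"wx": 0,"wy": 0,"wz": 69.5,"gripper": 1},{"dx": -53.7,"dy": -19.5,"dz": 0,"wx": 0,"wy": 0,"wz": 69.5,"gripper": 1},{"dx": -53.7,"dy": -19.5,"dz": 0,"wx": 0,"wy": 0,"wz": 69.5,"gripper": 1}]'

```text
time_s: 1.65
ee_pos: [613.4, 188.3, 230.1]
eef_rot: [0.749, 0.663, -0.0, -0.0]
contact_force: [0.5, 0.4, -0.2]
finger_gap: 85.6
grip_force: 0.0
```

```bash
python3 -c "
from h import *
delta(614,188,137)
snap('side','s2.png',(120,170,280,290),4.5)"
```

```text
d cm [-0.02  0.08  9.31] w [-0.06 -0.01  0.01] t 1.65 grip 0.0 85.56553755908072 pos [613.35746055 188.29753437 230.11400039]
```

View pics/s2.png

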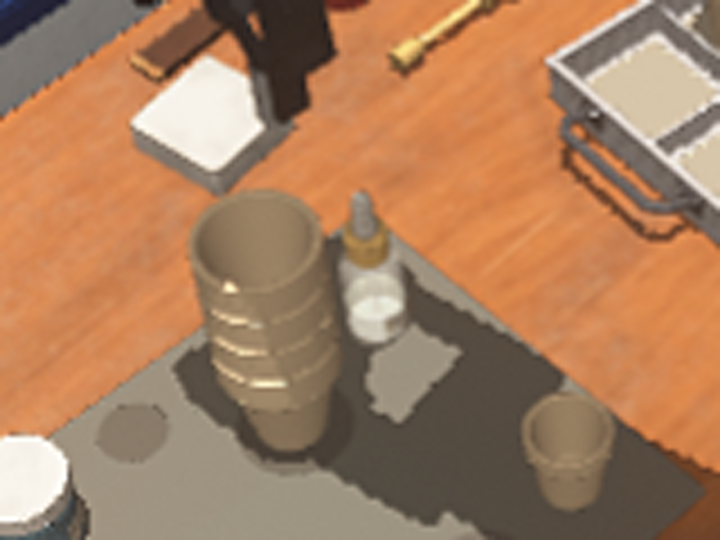

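The view shows the open finger tips above the stack: one near crop (290,115), the stack rim centred about (256,245), upright.

```bash
python3 -c "
from h import *
for z in (230,243):
  for o in (-57,-42.5,42.5,57):
    for w in(-11,11):
      c,s=np.cos(-.122),np.sin(-.122)
      print(z,o,w,((proj('side',[613.4+o*c-w*s,188.3+o*s+w*c,z])-[120,170])*4.5).round())
P=np.array([proj('side',[614+31*np.cos(a),188+31*np.sin(a),156]) for a in np.linspace(0,6.28,60)])
P=(P-[120,170])*4.5; print(P.min(0),P.max(0))
"
```

```text
230 -57 -11 [331. 195.]
230 -57 11 [289. 221.]
230 -42.5 -11 [311. 176.]
230 -42.5 11 [269. 202.]
230 42.5 -11 [197.  67.]
230 42.5 11 [156.  91.]
230 57 -11 [179.  49.]
230 57 11 [137.  73.]
243 -57 -11 [328. 175.]
243 -57 11 [286. 202.]
243 -42.5 -11 [308. 156.]
243 -42.5 11 [265. 182.]
243 42.5 -11 [193.  47.]
243 42.5 11 [151.  71.]
243 57 -11 [174.  29.]
243 57 11 [132.  53.]
[185.33958984 186.96638265] [321.41459978 291.6536626 ]
```

```bash
python3 -c "
import cv2
a=cv2.imread('pics/raw_s2.png')[80:280,80:346]
cv2.imwrite('pics/s2b.png',cv2.resize(a,None,fx=3,fy=3,interpolation=cv2.INTER_CUBIC))"
```

```text
(no output)
```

View pics/s2b.png

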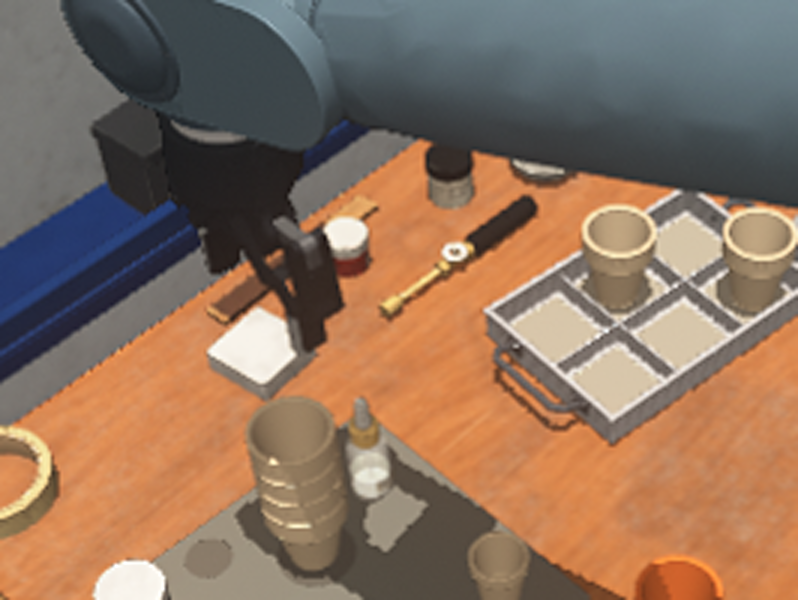

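The near finger tip shows at (310,345), which is raw (183,195), and the far one at about (222,270). That is higher in the image than the TCP predicts, so I'll descend partway and check with both cameras.

>>> carry_out --moves '[{"dx": 0,"dy": 0,"dz": 4.0,"wx": 0,"wy": 0,"wz": 0,"gripper": 1},{"dx": 0,"dy": 0,"dz": 4.0,"wx": 0,"wy": 0,"wz": 0,"gripper": 1},{"dx": 0,"dy": 0,"dz": 4.0,"wx": 0,"wy": 0,"wz": 0,"gripper": 1}]'

```text
time_s: 1.95
ee_pos: [611.4, 188.9, 188.4]
eef_rot: [0.748, 0.663, -0.002, -0.002]
contact_force: [-0.1, -0.1, 1.3]
finger_gap: 85.5
grip_force: 0.0
```

```bash
python3 -c "
from h import *
delta(614,188,137)
snap('side','s3.png');snap('top','t3.png')
a=cv2.imread('pics/raw_s3.png')[140:280,110:250];b=cv2.imread('pics/raw_t3.png')[110:215,165:270]
r=lambda a:cv2.resize(a,(400,400),interpolation=cv2.INTER_CUBIC)
cv2.imwrite('pics/c3.png',np.hstack([r(a),r(b)]))
for z in (190,203):
  for o in (-57,-42.5,42.5,57):
    for w in(-11,11):
      c,s=np.cos(-.122),np.sin(-.122); X=[613.4+o*c-w*s,188.3+o*s+w*c,z]
      print(z,o,w,((proj('side',X)-[110,140])*400/140).round(),((proj('top',X)-[165,110])*400/105).round()+[400,0])
"
```

```text
d cm [-0.05  0.3   5.14] w [-0.31  0.07  0.1 ] t 1.95 grip 0.0 85.50880121349842 pos [611.38784092 188.89449936 188.3884077 ]
190 -57 -11 [245. 247.] [603. 295.]
190 -57 11 [219. 263.] [573. 292.]
190 -42.5 -11 [232. 234.] [606. 276.]
190 -42.5 11 [207. 251.] [576. 273.]
190 42.5 -11 [162. 166.] [621. 165.]
190 42.5 11 [136. 181.] [591. 162.]
190 57 -11 [150. 155.] [623. 146.]
190 57 11 [125. 170.] [594. 143.]
203 -57 -11 [243. 235.] [600. 291.]
203 -57 11 [217. 251.] [570. 288.]
203 -42.5 -11 [230. 223.] [603. 271.]
203 -42.5 11 [204. 239.] [573. 268.]
203 42.5 -11 [159. 154.] [618. 159.]
203 42.5 11 [134. 169.] [588. 156.]
203 57 -11 [148. 143.] [621. 140.]
203 57 11 [122. 158.] [591. 137.]
```

View pics/c3.png

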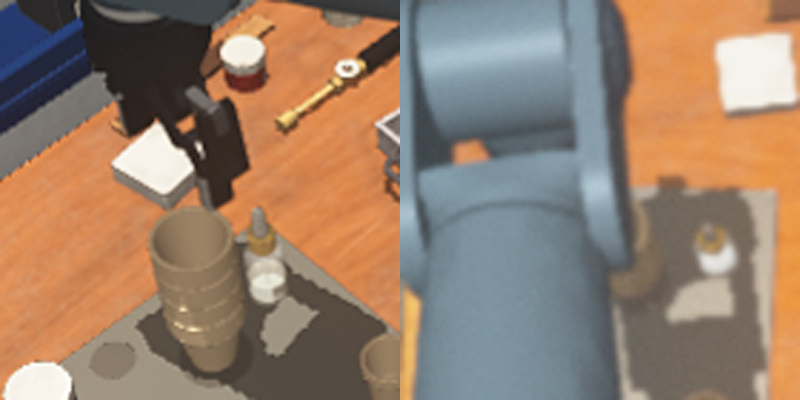

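```bash
python3 -c "
from h import *
s=env.get_state(); print(s['qd'],s['ee_pos'])
for z in (192,205,230,265):print(z,proj('top',[227.3,608.3,z]), [proj('top',[227.3+o*.35,608.3+o*.937,z]).round() for o in(-50,50)])
a=cv2.imread('pics/raw_t0.png')[280:350,0:90];b=cv2.imread('pics/raw_s3.png')[170:240,130:220]
r=lambda a:cv2.resize(a,(540,420)if 0 else(385,300),interpolation=cv2.INTER_CUBIC)
b=cv2.convertScaleAbs(b,alpha=2,beta=20);a=cv2.convertScaleAbs(a,alpha=1.7,beta=20)
cv2.imwrite('pics/c4.png',np.hstack([r(a),r(b)]))
"
```

```text
[-0.00554097 -0.01103691 -0.02618303 -0.00074471 -0.00512141  0.00035953] [613.96119305 188.8244921  192.02371027]
192 [ 60.22408933 310.63636432] [array([ 77., 317.]), array([ 44., 304.])]
205 [ 57.50505225 310.97782476] [array([ 74., 318.]), array([ 41., 304.])]
230 [ 52.08931226 311.65645971] [array([ 69., 319.]), array([ 35., 305.])]
265 [ 44.06597097 312.65817476] [array([ 62., 320.]), array([ 27., 306.])]
```

View pics/c4.png

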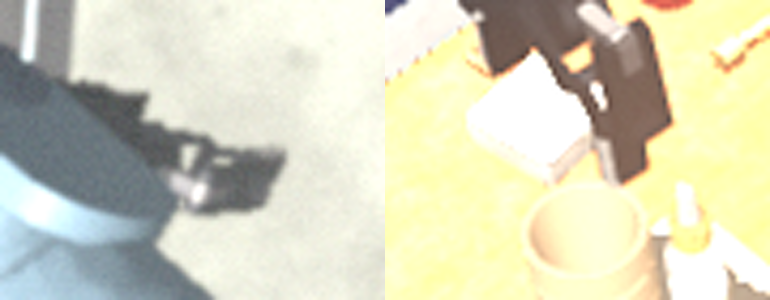

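The right panel shows the near finger ending at (620,185), which is raw (185,213). The tips look higher than the TCP, and erring high is the harmless direction. I'll go down to the grip height and measure the tip there by colour.

>>> carry_out --moves '[{"dx": 0,"dy": 0,"dz": 3.0,"wx": 0,"wy": 0,"wz": 0,"gripper": 1},{"dx": 0,"dy": 0,"dz": 5.3,"wx": 0,"wy": 0,"wz": 0,"gripper": 1},{"dx": 0,"dy": 0,"dz": 5.3,"wx": 0,"wy": 0,"wz": 0,"gripper": 1},{"dx": 0,"dy": 0,"dz": 5.3,"wx": 0,"wy": 0,"wz": 0,"gripper": 1},{"dx": 0,"dy": 0,"dz": 5.3,"wx": 0,"wy": 0,"wz": 0,"gripper": 1}]'

```text
time_s: 2.47
ee_pos: [615.4, 188.3, 140.4]
eef_rot: [0.749, 0.663, 0.002, 0.001]
contact_force: [0.9, -0.3, 0.4]
finger_gap: 85.7
grip_force: 0.0
```

```bash
python3 -c "
from h import *
delta(614,188,137)
snap('side','s5.png')
b=cv2.imread('pics/raw_s5.png'); g=b.max(2)
for v in range(206,262,2): print(v,''.join('#' if x<62 else '+' if x<95 else '.' for x in g[v,140:215]))
for z in (137,150,160,170):print(z,[proj('side',[614-o*.9925-w*.122,188+o*.122+w*.9925*-1,z]).round(1).tolist() for o in(42,52) for w in(-11,11)])
print('rim right',proj('side',[614-31*.75,188-31*.66,156]),proj('side',[614-31,188+4,156]))
"
```

```text
d cm [-0.05 -0.14  0.34] w [ 0.22 -0.05  0.02] t 2.47 grip 0.0 85.71235335841361 pos [615.39001349 188.30707579 140.36747977]
206 ................................+#######+..##############..................
208 .....................................####..+#############..................
210 ......................................+###..##############.................
212 .......................................+##################.................
214 ........................................+#################+................
216 .........................................##############+...................
218 ...........................................++########......................
220 ............................................+#######+......................
222 .............................................+#######......................
224 .............................................+######+......................
226 ..............................................+##+...+++...................
228 .....................................................++....................
230 ..........
[... 907 characters left out ...]
...................++++++.............
254 ...................+++++++++...........................+++++++.............
256 ....................+++++++++.........................+++++++.............+
258 ....................+++++++++++......................+++++++............+++
260 .....................+++++++++++++...................++++++++.........+++++
137 [[185.1, 243.5], [193.8, 237.8], [188.0, 246.4], [196.7, 240.7]]
150 [[184.4, 239.6], [193.1, 234.0], [187.3, 242.6], [196.0, 236.9]]
160 [[183.8, 236.6], [192.6, 231.0], [186.7, 239.6], [195.6, 233.9]]
170 [[183.2, 233.6], [192.1, 227.9], [186.2, 236.6], [195.1, 230.8]]
rim right [191.3514488  223.01782735] [185.22909681 231.93552627]
```

```bash
python3 -c "
from h import *
from scipy.optimize import least_squares as L
s=env.get_state()
R0=Ro.from_quat([.17792,.98404,-.0008,-.0003]);p0=np.array([227.3,608.3,191.6]);R1=Ro.from_quat(s['eef_rot']);p1=np.array([615.4,188.3,140.4])
def pr(q):
    a=[]
    for n,R,p in(('top',R0,p0),('side',R1,p1)):
        a.append([proj(n,p+R.apply([w,q[1] if n=='top' else -q[1]*0+q[1],q[2]])) for w in(q[0]-11,q[0]+11)])
    return np.array(a)
print(pr([0,-44,-13]))
o=[[[66.5,315],[61,328]],[[187,226.5],[192.5,225]]]
for sw in(0,1):
    ob=np.array(o); 
    if sw: ob[1]=ob[1][::-1]
    r=L(lambda q:(pr(q).mean(1)-ob.mean(1)).ravel(),[0,-44,-13]); print(r.x,r.fun)
im=cv2.imread('pics/raw_s5.png').max(2)
for v in range(170,212,2): print(v,''.join('#' if x<62 else '+' if x<95 else '.' for x in im[v,125:205]))
"
```

```text
[[[ 73.90473407 312.8606539 ]
  [ 70.65778695 320.87897843]]

 [[192.98365686 233.34289628]
  [184.21190441 239.00984379]]]
[  2.9658611  -57.26008945 -65.14121927] [ 1.80117965  0.15515651 -1.16508378 -1.00116697]
[  2.9658611  -57.26008945 -65.14121927] [ 1.80117965  0.15515651 -1.16508378 -1.00116697]
170 +########+........###########################################...................
172 ######+...........+##########################################...................
174 ###+...............#########################################....................
176 +..................########################################+....................
178 ....................+#####################################+.....................
180 ......................###################################+......................
182 ..........................###############################+......................
184 .........................#################################+.....................
186 ..........................+################################.....................
188 .........................
[... 290 characters left out ...]
.++++####...........
196 ...............................##########..+#########+...###++++++###+..........
198 ...............................+#######+....#####+.....+#####+++++####..........
200 ................................+###+........####......+######+++++###+.........
202 ..............................................####+.+##########++++####.........
204 ...............................................######+++###############+........
206 ...............................................+#######+..##############........
208 ....................................................####..+#############........
210 .....................................................+###..##############.......
```

>>> carry_out --moves '[{"dx": 0,"dy": 0,"dz": 0.2,"wx": 0,"wy": 0,"wz": 0,"gripper": 0.8},{"dx": 0,"dy": 0,"dz": 0.2,"wx": 0,"wy": 0,"wz": 0,"gripper": 0.65},{"dx": 0,"dy": 0,"dz": 0.2,"wx": 0,"wy": 0,"wz": 0,"gripper": 0.6},{"dx": 0,"dy": 0,"dz": 0.2,"wx": 0,"wy": 0,"wz": 0,"gripper": 0.6},{"dx": 0,"dy": 0,"dz": 0.2,"wx": 0,"wy": 0,"wz": 0,"gripper": 0.6},{"dx": 0,"dy": 0,"dz": 0.2,"wx": 0,"wy": 0,"wz": 0,"gripper": 0.6}]' --squeeze 20

```text
time_s: 3.02
ee_pos: [614.0, 187.9, 135.7]
eef_rot: [0.749, 0.663, 0.0, 0.0]
contact_force: [-0.1, -0.1, -1.1]
finger_gap: 51.4
grip_force: 0.0
```

The gap closed to 51 mm with no force, so the tips are above the rim, as the pictures suggested. To get the true tip height I'll probe the bare worktop between the board and the carrier.

>>> carry_out --moves '[{"dx": 0,"dy": 0,"dz": -4,"wx": 0,"wy": 0,"wz": 0,"gripper": 0.8},{"dx": -4,"dy": -1,"dz": -5,"wx": 0,"wy": 0,"wz": 0,"gripper": 0.76},{"dx": -8,"dy": -2,"dz": -5,"wx": 0,"wy": 0,"wz": 0,"gripper": 0.76},{"dx": -12,"dy": -3,"dz": -5,"wx": 0,"wy": 0,"wz": 0,"gripper": 0.76},{"dx": -16.6,"dy": -3.4,"dz": -3,"wx": 0,"wy": 0,"wz": 0,"gripper": 0.76},{"dx": -16.6,"dy": -3.4,"dz": 1,"wx": 0,"wy": 0,"wz": 0,"gripper": 0.76},{"dx": -16.6,"dy": -3.4,"dz": 5,"wx": 0,"wy": 0,"wz": 0,"gripper": 0.76},{"dx": -16.6,"dy": -3.4,"dz": 9,"wx": 0,"wy": 0,"wz": 0,"gripper": 0.76},{"dx": -16.6,"dy": -3.4,"dz": 11,"wx": 0,"wy": 0,"wz": 0,"gripper": 0.76},{"dx": -16.6,"dy": -3.4,"dz": 11,"wx": 0,"wy": 0,"wz": 0,"gripper": 0.76},{"dx": -16.6,"dy": -3.4,"dz": 11,"wx": 0,"wy": 0,"wz": 0,"gripper": 0.76}]'

```text
time_s: 3.93
ee_pos: [559.3, 27.4, 25.0]
eef_rot: [0.749, 0.663, -0.001, -0.001]
contact_force: [0.6, -0.1, 0.6]
finger_gap: 64.9
grip_force: 0.0
```

```bash
python3 -c "
from h import *
delta(560,27,25)
snap('side','s6.png')
im=cv2.imread('pics/raw_s6.png').max(2)
p=proj('side',[560,27,25]);print(p)
u,v=p.astype(int)
for y in range(v-45,v+16,2): print(y,''.join('#' if x<62 else '+' if x<95 else '.' for x in im[y,u-40:u+40]))
"
```

```text
d cm [-0.03  0.07  0.  ] w [-0.12 -0.   -0.  ] t 3.93 grip 0.0 64.93445933257149 pos [559.33651708  27.36987585  25.02915346]
[249.61733589 230.02813353]
185 ..................######################################........................
187 ..................+###..###############################.........................
189 ...................###################################..........................
191 ...................###################################..........................
193 ....................##################################..........................
195 ........................##############################+.........................
197 ........................###########################+++#.........................
199 .........................##########################++++.........................
201 ..........................+.+######..###############++++++....+.................
203 ...........................+#######+..++#########++##+++++++####+...............
205 ...........................+#######+....#####+...+####+##+++++###...............
207 .......
[... 988 characters left out ...]
....................
231 ................................................................................
233 ................................................................................
235 ................................................................................
237 ................................................................................
239 ................................................................................
241 ................................................................................
243 ................................................................................
245 ................................................................................
```

>>> carry_out --moves '[{"dx": 0,"dy": 0,"dz": 1,"wx": 0,"wy": 0,"wz": 0,"gripper": 0.76},{"dx": 0,"dy": 0,"dz": 1.5,"wx": 0,"wy": 0,"wz": 0,"gripper": 0.76},{"dx": 0,"dy": 0,"dz": 1.8,"wx": 0,"wy": 0,"wz": 0,"gripper": 0.76},{"dx": 0,"dy": 0,"dz": 1.8,"wx": 0,"wy": 0,"wz": 0,"gripper": 0.76}]'

```text
time_s: 4.32
ee_pos: [559.8, 27.4, 7.4]
eef_rot: [0.749, 0.663, -0.0, -0.0]
contact_force: [0.4, -0.2, -0.5]
finger_gap: 65.0
grip_force: 0.0
```

>>> carry_out --moves '[{"dx": 0,"dy": 0,"dz": 0.3,"wx": 0,"wy": 0,"wz": 0,"gripper": 0.76},{"dx": 0,"dy": 0,"dz": 0.3,"wx": 0,"wy": 0,"wz": 0,"gripper": 0.76}]'

```text
time_s: 4.48
ee_pos: [559.9, 27.3, 4.4]
eef_rot: [0.749, 0.663, -0.0, -0.0]
contact_force: [0.6, -0.4, -0.4]
finger_gap: 65.5
grip_force: 0.0
```

>>> carry_out --moves '[{"dx": 0,"dy": 0,"dz": 0.3,"wx": 0,"wy": 0,"wz": 0,"gripper": 0.76},{"dx": 0,"dy": 0,"dz": 0.3,"wx": 0,"wy": 0,"wz": 0,"gripper": 0.76}]'

```text
time_s: 4.65
ee_pos: [559.7, 27.3, 1.2]
eef_rot: [0.749, 0.663, -0.0, -0.0]
contact_force: [-0.9, -0.2, 0.1]
finger_gap: 65.3
grip_force: 0.0
```

>>> carry_out --moves '[{"dx": 0,"dy": 0,"dz": 0.3,"wx": 0,"wy": 0,"wz": 0,"gripper": 0.76},{"dx": 0,"dy": 0,"dz": 0.3,"wx": 0,"wy": 0,"wz": 0,"gripper": 0.76}]'

```text
time_s: 4.82
ee_pos: [559.6, 27.3, -1.9]
eef_rot: [0.749, 0.663, -0.0, -0.0]
contact_force: [0.4, 0.1, 0.1]
finger_gap: 65.1
grip_force: 0.0
```

>>> carry_out --moves '[{"dx": 0,"dy": 0,"dz": 0.3,"wx": 0,"wy": 0,"wz": 0,"gripper": 0.76},{"dx": 0,"dy": 0,"dz": 0.3,"wx": 0,"wy": 0,"wz": 0,"gripper": 0.76}]'

```text
time_s: 4.98
ee_pos: [559.6, 27.3, -5.0]
eef_rot: [0.749, 0.663, -0.0, -0.0]
contact_force: [-0.0, -0.6, -0.7]
finger_gap: 64.7
grip_force: 0.0
```

>>> carry_out --moves '[{"dx": 0,"dy": 0,"dz": 0.2,"wx": 0,"wy": 0,"wz": 0,"gripper": 0.76},{"dx": 0,"dy": 0,"dz": 0.2,"wx": 0,"wy": 0,"wz": 0,"gripper": 0.76}]'

```text
time_s: 5.15
ee_pos: [559.7, 27.3, -6.8]
eef_rot: [0.749, 0.663, -0.0, -0.0]
contact_force: [0.7, -0.0, -0.4]
finger_gap: 64.6
grip_force: 0.0
```

>>> carry_out --moves '[{"dx": 0,"dy": 0,"dz": 0.2,"wx": 0,"wy": 0,"wz": 0,"gripper": 0.76},{"dx": 0,"dy": 0,"dz": 0.2,"wx": 0,"wy": 0,"wz": 0,"gripper": 0.76}]'

```text
time_s: 5.32
ee_pos: [559.7, 27.3, -8.7]
eef_rot: [0.749, 0.663, -0.0, -0.0]
contact_force: [-0.0, 0.4, -0.7]
finger_gap: 65.0
grip_force: 0.0
```

>>> carry_out --moves '[{"dx": 0,"dy": 0,"dz": 0.2,"wx": 0,"wy": 0,"wz": 0,"gripper": 0.76},{"dx": 0,"dy": 0,"dz": 0.2,"wx": 0,"wy": 0,"wz": 0,"gripper": 0.76}]'

```text
time_s: 5.48
ee_pos: [559.7, 27.3, -10.7]
eef_rot: [0.749, 0.663, -0.0, -0.0]
contact_force: [0.3, 0.3, -0.0]
finger_gap: 65.0
grip_force: 0.0
```

```bash
python3 -c "
from h import *
delta(560,27,-20)
snap('side','s7.png')
im=cv2.imread('pics/raw_s7.png').max(2)
for y in range(206,254,2): print(y,''.join('#' if x<50 else '+' if x<80 else '-' if x<130 else '.' for x in im[y,205:300]))
for z in(0,20,30):print(z,proj('side',[559.7,27.3,z]),[proj('side',[559.7+o*.9925,27.3-o*.12,z]).round(1).tolist() for o in(-40,-33,33,40)])
"
```

```text
d cm [-0.03  0.04  0.93] w [-0.03  0.    0.  ] t 5.48 grip 0.0 65.01367026321829 pos [559.69032514  27.32699637 -10.73863835]
206 .............................##++######################++#+-----...............................
208 ............................-##############++#########+++++--------............................
210 ..............................++++#####++#############++++++---------.........................-
212 ..............................--+######-..+############+++++++---++++--....................----
214 ...............................++######-..-+#######++-+#++++++++++##+++--................------
216 .............................---+######+----+###+---+####++#+++++++##++----...........---------
218 .........................-------+#####+------###########+#####+++++#+---------.....-----------.
220 ..........................------+###+---------########+++######+++##---------------------......
222 ..........................---------------------++####----######++###------------------.........
224 ..........................-----------------------+###+-+###########+--
[... 1012 characters left out ...]
-----------..
246 --.................................------------------------------------------------------------
248 ....................................-----------------------------------------------------------
250 .......................................--------------------------------------------------------
252 ........................................-------------------------------------------------------
0 [249.85216791 236.62071499] [[260.8, 246.7], [258.9, 244.9], [241.0, 228.6], [239.2, 226.9]]
20 [249.67091037 231.47484013] [[260.8, 241.6], [258.8, 239.8], [240.7, 223.4], [238.9, 221.7]]
30 [249.57856116 228.8549264 ] [[260.8, 239.0], [258.8, 237.2], [240.6, 220.7], [238.7, 219.0]]
```

>>> carry_out --moves '[{"dx": 0,"dy": 0,"dz": 0.5,"wx": 0,"wy": 0,"wz": 0,"gripper": 0.76},{"dx": 0,"dy": 0,"dz": 1.0,"wx": 0,"wy": 0,"wz": 0,"gripper": 0.76},{"dx": 0,"dy": 0,"dz": 1.2,"wx": 0,"wy": 0,"wz": 0,"gripper": 0.76},{"dx": 0,"dy": 0,"dz": 1.2,"wx": 0,"wy": 0,"wz": 0,"gripper": 0.76}]'

```text
time_s: 5.87
ee_pos: [559.1, 27.4, -23.4]
eef_rot: [0.749, 0.663, -0.001, -0.001]
contact_force: [-0.3, -0.1, -0.3]
finger_gap: 65.3
grip_force: 0.0
```

>>> carry_out --moves '[{"dx": 0,"dy": 0,"dz": 0.2,"wx": 0,"wy": 0,"wz": 0,"gripper": 0.76},{"dx": 0,"dy": 0,"dz": 0.2,"wx": 0,"wy": 0,"wz": 0,"gripper": 0.76}]'

```text
time_s: 6.03
ee_pos: [559.8, 27.3, -24.7]
eef_rot: [0.749, 0.663, -0.0, -0.0]
contact_force: [0.8, -1.0, -0.7]
finger_gap: 65.2
grip_force: 0.0
```

>>> carry_out --moves '[{"dx": 0,"dy": 0,"dz": 0.2,"wx": 0,"wy": 0,"wz": 0,"gripper": 0.76},{"dx": 0,"dy": 0,"dz": 0.2,"wx": 0,"wy": 0,"wz": 0,"gripper": 0.76}]'

```text
time_s: 6.2
ee_pos: [559.8, 27.3, -26.6]
eef_rot: [0.749, 0.663, -0.0, -0.0]
contact_force: [0.4, 0.3, 0.4]
finger_gap: 64.4
grip_force: 0.0
```

>>> carry_out --moves '[{"dx": 0,"dy": 0,"dz": 0.3,"wx": 0,"wy": 0,"wz": 0,"gripper": 0.76},{"dx": 0,"dy": 0,"dz": 0.3,"wx": 0,"wy": 0,"wz": 0,"gripper": 0.76}]'

```text
time_s: 6.37
ee_pos: [559.6, 27.3, -29.8]
eef_rot: [0.749, 0.663, -0.0, -0.0]
contact_force: [-1.0, -0.1, 0.1]
finger_gap: 64.8
grip_force: 0.0
```

>>> carry_out --moves '[{"dx": 0,"dy": 0,"dz": 0.2,"wx": 0,"wy": 0,"wz": 0,"gripper": 0.76},{"dx": 0,"dy": 0,"dz": 0.2,"wx": 0,"wy": 0,"wz": 0,"gripper": 0.76}]'

```text
time_s: 6.53
ee_pos: [559.7, 27.3, -31.8]
eef_rot: [0.749, 0.663, -0.0, -0.0]
contact_force: [0.2, -0.4, -0.2]
finger_gap: 65.4
grip_force: 0.0
```

>>> carry_out --moves '[{"dx": 0,"dy": 0,"dz": 0.2,"wx": 0,"wy": 0,"wz": 0,"gripper": 0.76},{"dx": 0,"dy": 0,"dz": 0.2,"wx": 0,"wy": 0,"wz": 0,"gripper": 0.76}]'

```text
time_s: 6.7
ee_pos: [559.7, 27.3, -33.8]
eef_rot: [0.749, 0.663, -0.0, -0.0]
contact_force: [-0.1, 0.5, -0.2]
finger_gap: 64.9
grip_force: 0.0
```

>>> carry_out --moves '[{"dx": 0,"dy": 0,"dz": 0.2,"wx": 0,"wy": 0,"wz": 0,"gripper": 0.76},{"dx": 0,"dy": 0,"dz": 0.2,"wx": 0,"wy": 0,"wz": 0,"gripper": 0.76}]'

```text
time_s: 6.87
ee_pos: [559.7, 27.3, -35.7]
eef_rot: [0.749, 0.663, -0.0, -0.0]
contact_force: [-0.2, -0.1, -0.7]
finger_gap: 64.9
grip_force: 0.0
```

```bash
python3 -c "
from h import *
delta(560,27,-20); print(env.get_state()['contact_force'])
snap('side','s8.png')
im=cv2.imread('pics/raw_s8.png').max(2)
for y in range(214,254,2): print(y,''.join('#' if x<50 else '+' if x<80 else '-' if x<130 else '.' for x in im[y,225:290]))
"
```

```text
d cm [-0.03  0.03 -1.57] w [-0.03  0.    0.  ] t 6.87 grip 0.0 64.85598848586741 pos [559.70021731  27.34522186 -35.74530043]
[-0.24531979 -0.10118465 -0.72115846]
214 .........###############+##########+++#+----+++++++-.............
216 .........-+############+##########++++++++++++--+++---...........
218 .......------+#####+++#############+++++-----------------......--
220 .....-------+######+---+##########++++++++--+##-----------..-----
222 ......-------#######----+#####++--+#++++++++++##+----------------
224 ......-------######+-----###+--+#########++++++#+----------------
226 .-..---------####+-------+#########+++####+++++#--------------...
228 -------------++-----------+######++--######+++##------------.....
230 -----------------------------+###+---##########+-------------....
232 ------------------------------+##++############+---------------..
234 -------------------------------################------------------
236 -------------------------------+##########+#+++------------------
238 ..-------------------------------++#######++---------------------
240 ....------------------------------+#####+------------------------
242 ......----------------------------+#####-------------------------
244 ........--------------------------+##+---------------------------
246 ............-----------------------------------------------------
248 ...............--------------------------------------------------
250 ..................-----------------------------------------------
252 ....................---------------------------------------------
```

>>> carry_out --moves '[{"dx": 0,"dy": 0,"dz": 0.2,"wx": 0,"wy": 0,"wz": 0,"gripper": 0.76},{"dx": 0,"dy": 0,"dz": 0.2,"wx": 0,"wy": 0,"wz": 0,"gripper": 0.76}]'

```text
time_s: 7.08
ee_pos: [559.7, 27.3, -37.7]
eef_rot: [0.749, 0.663, -0.0, -0.0]
contact_force: [0.9, -0.2, 0.7]
finger_gap: 65.1
grip_force: 0.0
```

>>> carry_out --moves '[{"dx": 0,"dy": 0,"dz": 0.2,"wx": 0,"wy": 0,"wz": 0,"gripper": 0.76},{"dx": 0,"dy": 0,"dz": 0.2,"wx": 0,"wy": 0,"wz": 0,"gripper": 0.76}]'

```text
time_s: 7.25
ee_pos: [559.7, 27.3, -39.8]
eef_rot: [0.749, 0.663, -0.0, -0.0]
contact_force: [-0.1, 0.2, -0.1]
finger_gap: 64.6
grip_force: 0.0
```

>>> carry_out --moves '[{"dx": 0,"dy": 0,"dz": 0.2,"wx": 0,"wy": 0,"wz": 0,"gripper": 0.76},{"dx": 0,"dy": 0,"dz": 0.2,"wx": 0,"wy": 0,"wz": 0,"gripper": 0.76}]'

```text
time_s: 7.42
ee_pos: [559.7, 27.3, -41.7]
eef_rot: [0.749, 0.663, -0.0, -0.0]
contact_force: [-0.8, -0.7, -0.0]
finger_gap: 64.8
grip_force: 0.0
```

>>> carry_out --moves '[{"dx": 0,"dy": 0,"dz": 0.2,"wx": 0,"wy": 0,"wz": 0,"gripper": 0.76},{"dx": 0,"dy": 0,"dz": 0.2,"wx": 0,"wy": 0,"wz": 0,"gripper": 0.76}]'

```text
time_s: 7.58
ee_pos: [559.7, 27.3, -43.8]
eef_rot: [0.749, 0.663, -0.0, -0.0]
contact_force: [-0.5, 0.3, -0.4]
finger_gap: 65.3
grip_force: 0.0
```

>>> carry_out --moves '[{"dx": 0,"dy": 0,"dz": 0.2,"wx": 0,"wy": 0,"wz": 0,"gripper": 0.76},{"dx": 0,"dy": 0,"dz": 0.2,"wx": 0,"wy": 0,"wz": 0,"gripper": 0.76}]'

```text
time_s: 7.75
ee_pos: [560.3, 27.3, -45.0]
eef_rot: [0.749, 0.663, 0.0, 0.0]
contact_force: [-1.8, 0.0, 4.1]
finger_gap: 65.2
grip_force: 2.3
```

>>> carry_out --moves '[{"dx": 0,"dy": 0,"dz": 0.2,"wx": 0,"wy": 0,"wz": 0,"gripper": 0.76},{"dx": 0,"dy": 0,"dz": 0.2,"wx": 0,"wy": 0,"wz": 0,"gripper": 0.76}]'

```text
time_s: 7.92
ee_pos: [560.4, 27.2, -45.1]
eef_rot: [0.749, 0.663, -0.0, -0.0]
contact_force: [-9.2, 0.6, 21.1]
finger_gap: 65.1
grip_force: 10.3
```

Contact is at a TCP reading of -44.5 mm, so the tips sit 44.5 mm above the reported TCP at this opening. The collar grip at 16 mm below the rim therefore needs a TCP reading of about 95.5.

>>> carry_out --moves '[{"dx": 0,"dy": 0,"dz": -4,"wx": 0,"wy": 0,"wz": 0,"gripper": 1},{"dx": 0,"dy": 0,"dz": -8,"wx": 0,"wy": 0,"wz": 0,"gripper": 1},{"dx": 0,"dy": 0,"dz": -12,"wx": 0,"wy": 0,"wz": 0,"gripper": 1},{"dx": 0,"dy": 0,"dz": -16,"wx": 0,"wy": 0,"wz": 0,"gripper": 1},{"dx": 2,"dy": 0.5,"dz": -19.5,"wx": 0,"wy": 0,"wz": 0,"gripper": 1},{"dx": 6,"dy": 1,"dz": -19.8,"wx": 0,"wy": 0,"wz": 0,"gripper": 1},{"dx": 10,"dy": 2,"dz": -19.8,"wx": 0,"wy": 0,"wz": 0,"gripper": 1},{"dx": 14,"dy": 3,"dz": -19.8,"wx": 0,"wy": 0,"wz": 0,"gripper": 1},{"dx": 16.6,"dy": 3.4,"dz": -19.8,"wx": 0,"wy": 0,"wz": 0,"gripper": 1},{"dx": 16.6,"dy": 3.4,"dz": -19.8,"wx": 0,"wy": 0,"wz": 0,"gripper": 1},{"dx": 16.6,"dy": 3.4,"dz": -19.8,"wx": 0,"wy": 0,"wz": 0,"gripper": 1},{"dx": 16.6,"dy": 3.4,"dz": -19.8,"wx": 0,"wy": 0,"wz": 0,"gripper": 1}]'

```text
time_s: 8.92
ee_pos: [613.6, 187.5, 150.1]
eef_rot: [0.749, 0.663, -0.0, -0.0]
contact_force: [-0.3, -0.3, -0.1]
finger_gap: 85.4
grip_force: 0.0
```

```bash
python3 -c "
from h import *
delta(614,188,95.5)"
```

```text
d cm [0.06 0.04 5.46] w [-0.04  0.03  0.  ] t 8.92 grip 0.0 85.3813550252439 pos [613.55078657 187.49760397 150.0819701 ]
```

>>> carry_out --moves '[{"dx": 0,"dy": 0,"dz": 3.0,"wx": 0,"wy": 0,"wz": 0,"gripper": 1},{"dx": 0,"dy": 0,"dz": 5.0,"wx": 0,"wy": 0,"wz": 0,"gripper": 1},{"dx": 0,"dy": 0,"dz": 5.5,"wx": 0,"wy": 0,"wz": 0,"gripper": 1},{"dx": 0,"dy": 0,"dz": 5.5,"wx": 0,"wy": 0,"wz": 0,"gripper": 1},{"dx": 0,"dy": 0,"dz": 5.5,"wx": 0,"wy": 0,"wz": 0,"gripper": 0.8},{"dx": 0,"dy": 0,"dz": 5.5,"wx": 0,"wy": 0,"wz": 0,"gripper": 0.75},{"dx": 0,"dy": 0,"dz": 5.5,"wx": 0,"wy": 0,"wz": 0,"gripper": 0.65},{"dx": 0,"dy": 0,"dz": 5.5,"wx": 0,"wy": 0,"wz": 0,"gripper": 0.65},{"dx": 0,"dy": 0,"dz": 5.5,"wx": 0,"wy": 0,"wz": 0,"gripper": 0.65},{"dx": 0,"dy": 0,"dz": 5.5,"wx": 0,"wy": 0,"wz": 0,"gripper": 0.65}]' --squeeze 30

```text
time_s: 9.75
ee_pos: [615.6, 188.0, 97.9]
eef_rot: [0.749, 0.663, 0.002, 0.001]
contact_force: [0.8, -1.7, 6.8]
finger_gap: 61.1
grip_force: 33.5
```

>>> carry_out --moves '[{"dx": 0,"dy": 0,"dz": -0.5,"wx": 0,"wy": 0,"wz": 0,"gripper": 0.65},{"dx": 0,"dy": 0,"dz": -1.0,"wx": 0,"wy": 0,"wz": 0,"gripper": 0.65},{"dx": 0,"dy": 0,"dz": -1.5,"wx": 0,"wy": 0,"wz": 0,"gripper": 0.65},{"dx": 0,"dy": 0,"dz": -2.0,"wx": 0,"wy": 0,"wz": 0,"gripper": 0.65},{"dx": 0,"dy": 0,"dz": -2.5,"wx": 0,"wy": 0,"wz": 0,"gripper": 0.65},{"dx": 0,"dy": 0,"dz": -3.0,"wx": 0,"wy": 0,"wz": 0,"gripper": 0.65},{"dx": 0,"dy": 0,"dz": -4.0,"wx": 0,"wy": 0,"wz": 0,"gripper": 0.65},{"dx": 0,"dy": 0,"dz": -5.0,"wx": 0,"wy": 0,"wz": 0,"gripper": 0.65},{"dx": 0,"dy": 0,"dz": -6.0,"wx": 0,"wy": 0,"wz": 0,"gripper": 0.65},{"dx": 0,"dy": 0,"dz": -7.0,"wx": 0,"wy": 0,"wz": 0,"gripper": 0.65},{"dx": 0,"dy": 0,"dz": -8.0,"wx": 0,"wy": 0,"wz": 0,"gripper": 0.65},{"dx": 0,"dy": 0,"dz": -8.0,"wx": 0,"wy": 0,"wz": 0,"gripper": 0.65},{"dx": 0,"dy": 0,"dz": -8.0,"wx": 0,"wy": 0,"wz": 0,"gripper": 0.65}]' --squeeze 30

```text
time_s: 10.83
ee_pos: [614.5, 188.0, 176.8]
eef_rot: [0.749, 0.663, 0.001, 0.001]
contact_force: [0.2, 0.2, -1.3]
finger_gap: 61.2
grip_force: 33.2
```

```bash
python3 -c "
from h import *
s=env.get_state();print(s['contact_force'])
c=np.array([578.5,-170.5]);a=-np.radians(7)
for l in((45,80),(-45,80)): print(l,c+[l[0]*np.cos(a)-l[1]*np.sin(a),l[0]*np.sin(a)+l[1]*np.cos(a)])
delta(632.9,-96.6,177)
snap('side','s9.png')
cv2.imwrite('pics/s9c.png',cv2.resize(cv2.imread('pics/raw_s9.png')[130:280,100:300],(800,600),interpolation=cv2.INTER_CUBIC))"
```

```text
[ 0.18428902  0.1590855  -1.33377925]
(45, 80) [632.9141243  -96.58042832]
(-45, 80) [543.58497065 -85.61218742]
d cm [-28.02   5.3   -0.03] w [ 0.11 -0.03 -0.  ] t 10.83 grip 33.24574029073119 61.17962535608344 pos [614.49608651 187.99066265 176.75043045]
```

One crucible is held: the weight is about 1.3 N and the gap 61 mm. I'll carry it to the far-left bay.

>>> carry_out --moves '[{"dx": -1.5,"dy": 0.3,"dz": 0,"wx": 0,"wy": 0,"wz": 0,"gripper": 0.65},{"dx": -4,"dy": 0.8,"dz": 0,"wx": 0,"wy": 0,"wz": 0,"gripper": 0.65},{"dx": -7,"dy": 1.4,"dz": 0,"wx": 0,"wy": 0,"wz": 0,"gripper": 0.65},{"dx": -10,"dy": 2,"dz": 0,"wx": 0,"wy": 0,"wz": 0,"gripper": 0.65},{"dx": -13,"dy": 2.6,"dz": 0,"wx": 0,"wy": 0,"wz": 0,"gripper": 0.65},{"dx": -16,"dy": 3.2,"dz": 0,"wx": 0,"wy": 0,"wz": 0,"gripper": 0.65},{"dx": -19,"dy": 3.8,"dz": 0,"wx": 0,"wy": 0,"wz": 0,"gripper": 0.65},{"dx": -22,"dy": 4.3,"dz": 0,"wx": 0,"wy": 0,"wz": 0,"gripper": 0.65},{"dx": -25,"dy": 4.8,"dz": 0,"wx": 0,"wy": 0,"wz": 0,"gripper": 0.65},{"dx": -27,"dy": 5.2,"dz": 0,"wx": 0,"wy": 0,"wz": 0,"gripper": 0.65},{"dx": -28,"dy": 5.3,"dz": 0,"wx": 0,"wy": 0,"wz": 0,"gripper": 0.65},{"dx": -28,"dy": 5.3,"dz": 0,"wx": 0,"wy": 0,"wz": 0,"gripper": 0.65},{"dx": -28,"dy": 5.3,"dz": 0,"wx": 0,"wy": 0,"wz": 0,"gripper": 0.65}]'

```text
time_s: 11.97
ee_pos: [631.9, -96.3, 175.0]
eef_rot: [0.749, 0.662, -0.0, -0.001]
contact_force: [0.1, 1.0, -2.6]
finger_gap: 61.2
grip_force: 33.2
```

```bash
python3 -c "
from h import *
delta(632.9,-96.6,32); s=env.get_state();print(s['contact_force'])"
```

```text
d cm [-0.02  0.12 14.3 ] w [-0.07 -0.04 -0.04] t 11.97 grip 33.205794375389814 61.23192951843491 pos [631.89174117 -96.34573389 174.95961753]
[ 0.05972977  0.95860003 -2.61460733]
```

```bash
python3 -c "
from h import *
f=[]
for i in range(10):
    im=env.camera('side'); f.append(env.get_state()['contact_force'][2])
print(np.mean(f),np.std(f)); cv2.imwrite('pics/raw_s10.png',im)
hsv=cv2.cvtColor(im,cv2.COLOR_BGR2HSV)
for z in(156,132,108):
  P=np.array([proj('side',[614+31*np.cos(a),188+31*np.sin(a),z]) for a in np.linspace(0,6.28,60)]);print(z,P.min(0).round(),P.max(0).round())
P=np.array([632,-96,0.]);print('held base',proj('side',P+[0,0,157]),'if two',proj('side',P+[0,0,133]))
g=cv2.cvtColor(im,cv2.COLOR_BGR2GRAY)
sym=' .:-=+*#'
for v in range(200,285,2): print(v,''.join(sym[int(x)//32] for x in g[v,150:205]),' | ',)
b=proj('side',P+[0,0,133]).astype(int)
for v in range(b[1]-45,b[1]+10,2): print(v,''.join(sym[int(x)//32] for x in g[v,b[0]-35:b[0]+35]))
"
```

```text
-1.6447417469153716 0.4356592102088367
156 [161. 212.] [191. 235.]
132 [163. 219.] [193. 242.]
108 [165. 226.] [194. 249.]
held base [261.29858745 148.13045348] if two [261.35113305 155.59454942]
200 ==-+*#####################*=------===============+=====  | 
202 ---=--=*################+-------=======================  | 
204 ====------+###########+-----:-=======++===========+++==  | 
206 ======-------=*#####=------=======+====================  | 
208 ==========----=-==-------============+=================  | 
210 ==============--==-----======+=========================  | 
212 =================----====++=============+++=====+**+===  | 
214 ===========++=========+++==+++++===+++++========*###===  | 
216 =============================++++++++============++====  | 
218 ==========================+++++++==========+=====+====+  | 
220 ====================++**###########**+===++===+*+=====*  | 
222 =================+*###+=++++++++++=+*##*+=====+#*+==+*#  | 
224 ===============+*##+===+++++++++++++==+##+=====+*#####+  | 
226 ==============+##+======+++++++++++++===*#*===========-  | 
228 ====
[... 3247 characters left out ...]
+++=============+========
148 =----==-===============-....:---------------==============+*****++====
150 ====================-.......:--------------==============-=====+*##***
152 =================-:...........:----------===========----====+++++===*#
154 ===========++==-.............:========+===========------===++++++=====
156 =======++++=-.............:-=====================-------====+++++=====
158 =========-.............:-=======================--------====+++++====-
160 ====++++=-:..........:==========================--=-----====++++=====+
162 ==#######**+......:-=========================------==-----===++++==+##
164 =*##+==*#*--...:=+=======================-:::--------=*##*+=========--
```

The remaining stack rim spans v 219 to 241, which matches a height of 132, so three are left and one is held. Lowering it.

>>> carry_out --moves '[{"dx": 0,"dy": 0.1,"dz": 2,"wx": 0,"wy": 0,"wz": 0,"gripper": 0.65},{"dx": 0,"dy": 0.1,"dz": 5,"wx": 0,"wy": 0,"wz": 0,"gripper": 0.65},{"dx": 0,"dy": 0.1,"dz": 8,"wx": 0,"wy": 0,"wz": 0,"gripper": 0.65},{"dx": 0,"dy": 0.1,"dz": 11,"wx": 0,"wy": 0,"wz": 0,"gripper": 0.65},{"dx": 0,"dy": 0.1,"dz": 13,"wx": 0,"wy": 0,"wz": 0,"gripper": 0.65},{"dx": 0,"dy": 0.1,"dz": 14,"wx": 0,"wy": 0,"wz": 0,"gripper": 0.65},{"dx": 0,"dy": 0.1,"dz": 14.2,"wx": 0,"wy": 0,"wz": 0,"gripper": 0.65},{"dx": 0,"dy": 0.1,"dz": 14.2,"wx": 0,"wy": 0,"wz": 0,"gripper": 0.65},{"dx": 0,"dy": 0.1,"dz": 14.2,"wx": 0,"wy": 0,"wz": 0,"gripper": 0.65}]'

```text
time_s: 13.22
ee_pos: [634.9, -97.0, 35.5]
eef_rot: [0.749, 0.663, 0.001, 0.001]
contact_force: [-0.1, 0.2, -2.0]
finger_gap: 61.3
grip_force: 33.2
```

>>> carry_out --moves '[{"dx": 0,"dy": 0,"dz": 0.15,"wx": 0,"wy": 0,"wz": 0,"gripper": 0.65},{"dx": 0,"dy": 0,"dz": 0.3,"wx": 0,"wy": 0,"wz": 0,"gripper": 0.65},{"dx": 0,"dy": 0,"dz": 0.3,"wx": 0,"wy": 0,"wz": 0,"gripper": 0.65}]'

```text
time_s: 13.47
ee_pos: [633.9, -96.7, 31.4]
eef_rot: [0.749, 0.663, 0.0, 0.001]
contact_force: [-0.3, -0.3, -1.6]
finger_gap: 61.2
grip_force: 33.2
```

>>> carry_out --moves '[{"dx": 0,"dy": 0,"dz": 0.15,"wx": 0,"wy": 0,"wz": 0,"gripper": 0.65},{"dx": 0,"dy": 0,"dz": 0.3,"wx": 0,"wy": 0,"wz": 0,"gripper": 0.65},{"dx": 0,"dy": 0,"dz": 0.3,"wx": 0,"wy": 0,"wz": 0,"gripper": 0.65},{"dx": 0,"dy": 0,"dz": 0.3,"wx": 0,"wy": 0,"wz": 0,"gripper": 0.65}]'

```text
time_s: 13.8
ee_pos: [633.2, -96.5, 27.4]
eef_rot: [0.749, 0.663, -0.0, -0.0]
contact_force: [0.0, -0.0, -0.9]
finger_gap: 61.2
grip_force: 33.2
```

>>> carry_out --moves '[{"dx": 0,"dy": 0,"dz": 0.15,"wx": 0,"wy": 0,"wz": 0,"gripper": 0.65},{"dx": 0,"dy": 0,"dz": 0.15,"wx": 0,"wy": 0,"wz": 0,"gripper": 0.65}]'

```text
time_s: 13.97
ee_pos: [633.6, -96.6, 26.1]
eef_rot: [0.749, 0.663, 0.0, 0.0]
contact_force: [0.2, -0.5, -0.7]
finger_gap: 61.2
grip_force: 33.3
```

>>> carry_out --moves '[{"dx": 0,"dy": 0,"dz": 0.15,"wx": 0,"wy": 0,"wz": 0,"gripper": 0.65},{"dx": 0,"dy": 0,"dz": 0.15,"wx": 0,"wy": 0,"wz": 0,"gripper": 0.65}]'

```text
time_s: 14.13
ee_pos: [633.7, -96.7, 26.0]
eef_rot: [0.749, 0.663, -0.0, -0.0]
contact_force: [-2.9, 1.7, 6.4]
finger_gap: 61.6
grip_force: 34.0
```

>>> carry_out --moves '[{"dx": 0,"dy": 0,"dz": 0.15,"wx": 0,"wy": 0,"wz": 0,"gripper": 0.65},{"dx": 0,"dy": 0,"dz": 0.15,"wx": 0,"wy": 0,"wz": 0,"gripper": 0.65}]'

```text
time_s: 14.3
ee_pos: [633.7, -96.8, 25.9]
eef_rot: [0.749, 0.663, -0.0, -0.0]
contact_force: [-6.6, 1.5, 13.7]
finger_gap: 61.3
grip_force: 34.8
```

>>> carry_out --moves '[{"dx": 0,"dy": 0,"dz": -0.2,"wx": 0,"wy": 0,"wz": 0,"gripper": 0.65},{"dx": 0,"dy": 0,"dz": -0.3,"wx": 0,"wy": 0,"wz": 0,"gripper": 0.74},{"dx": 0,"dy": 0,"dz": -0.3,"wx": 0,"wy": 0,"wz": 0,"gripper": 0.8},{"dx": 0,"dy": 0,"dz": -0.3,"wx": 0,"wy": 0,"wz": 0,"gripper": 0.9},{"dx": 0,"dy": 0,"dz": -0.3,"wx": 0,"wy": 0,"wz": 0,"gripper": 0.9},{"dx": 0,"dy": 0,"dz": -1,"wx": 0,"wy": 0,"wz": 0,"gripper": 0.9},{"dx": 0,"dy": 0,"dz": -2.5,"wx": 0,"wy": 0,"wz": 0,"gripper": 0.9},{"dx": 0,"dy": 0,"dz": -5,"wx": 0,"wy": 0,"wz": 0,"gripper": 0.9},{"dx": 0,"dy": 0,"dz": -9,"wx": 0,"wy": 0,"wz": 0,"gripper": 1},{"dx": 0,"dy": 0,"dz": -12,"wx": 0,"wy": 0,"wz": 0,"gripper": 1},{"dx": 0,"dy": 0,"dz": -12,"wx": 0,"wy": 0,"wz": 0,"gripper": 1},{"dx": 0,"dy": 0,"dz": -12,"wx": 0,"wy": 0,"wz": 0,"gripper": 1}]'

```text
time_s: 15.3
ee_pos: [635.6, -97.2, 147.7]
eef_rot: [0.749, 0.663, 0.002, 0.003]
contact_force: [-1.0, -0.1, -0.4]
finger_gap: 85.3
grip_force: 0.0
```

```bash
python3 -c "
from h import *
delta(614,188,145)"
```

```text
d cm [28.05 -5.62  0.19] w [0.41 0.09 0.  ] t 15.3 grip 0.0 85.29211941408018 pos [635.60340201 -97.24714965 147.72632186]
```

>>> carry_out --moves '[{"dx": 4,"dy": -0.8,"dz": 0,"wx": 0,"wy": 0,"wz": 0,"gripper": 1},{"dx": 8,"dy": -1.6,"dz": 0,"wx": 0,"wy": 0,"wz": 0,"gripper": 1},{"dx": 12,"dy": -2.4,"dz": 0,"wx": 0,"wy": 0,"wz": 0,"gripper": 1},{"dx": 16,"dy": -3.2,"dz": 0,"wx": 0,"wy": 0,"wz": 0,"gripper": 1},{"dx": 20,"dy": -4,"dz": 0,"wx": 0,"wy": 0,"wz": 0,"gripper": 1},{"dx": 24,"dy": -4.8,"dz": 0,"wx": 0,"wy": 0,"wz": 0,"gripper": 1},{"dx": 27,"dy": -5.3,"dz": 0,"wx": 0,"wy": 0,"wz": 0,"gripper": 1},{"dx": 28,"dy": -5.4,"dz": 0,"wx": 0,"wy": 0,"wz": 0,"gripper": 1},{"dx": 28,"dy": -5.4,"dz": 0,"wx": 0,"wy": 0,"wz": 0,"gripper": 1},{"dx": 28,"dy": -5.4,"dz": 0,"wx": 0,"wy": 0,"wz": 0,"gripper": 1},{"dx": 28,"dy": -5.4,"dz": 0,"wx": 0,"wy": 0,"wz": 0,"gripper": 1}]'

```text
time_s: 16.22
ee_pos: [613.9, 186.4, 142.6]
eef_rot: [0.749, 0.662, -0.001, -0.0]
contact_force: [0.4, -0.1, 0.1]
finger_gap: 85.5
grip_force: 0.0
```

```bash
python3 -c "
from h import *
delta(614,188,71.5)
im=env.camera('side'); cv2.imwrite('pics/raw_s11.png',im); g=cv2.cvtColor(im,cv2.COLOR_BGR2GRAY)
sym=' .:-=+*#'
P=np.array([proj('side',[633.5+31*np.cos(a),-96.7+31*np.sin(a),84]) for a in np.linspace(0,6.28,60)]);print(P.min(0).round(),P.max(0).round(),proj('side',[633.5,-96.7,8]))
u=int(P[:,0].min())-12;v0=int(P[:,1].min())-6
for v in range(v0,v0+56,2): print(v,u,''.join(sym[int(x)//32] for x in g[v,u:u+56]))
"
```

```text
d cm [ 0.16 -0.    7.11] w [-0.05  0.04 -0.08] t 16.22 grip 0.0 85.49445876838901 pos [613.89396709 186.43248601 142.58656839]
[249. 161.] [274. 179.] [261.34455691 190.73008282]
154 236 ......:............................:::.:..:::::..:.:.:.:
156 236 ........................................................
158 236 ........................................................
160 236 :..........:::::::......................................
162 236 *+......:-=+======++**##******++=---::::::---:::........
164 236 --...-=++======+*##*+=++++++++=+###***-----=*####*****##
166 236 ::--=++=======*#*===++++++++++++==+##=------============
168 236 =+++=+=======*#*====++++++++++++====*#=---==============
170 236 +++===+++++=+**-====++++++++++++===-*#*--:----==========
172 236 ======+===++=*#+-===++++++++++++====*#*+----------------
174 236 ===++=++++++==*#+====++++++++++====##+------------------
176 236 =+=++++======--=*#*+==++++++++=++*#*--------------------
178 236 ++++=++====+++----+*##*******###*+----+*=---------------
180 236 +++++===+*##+----==========--=====------=+=-------------
182 236 +++
[... 198 characters left out ...]
=----+#*=----------------------+***##*===-+*=+=---
190 236 ======-------+#*=---------------------=*****+##-----=+*#
192 236 =======------::=**+------------------+***+##-----------+
194 236 =========-----:--=***=--------------+****------=+**+=---
196 236 +========--::::...:-+#*=--===:----+**+-----==*#*****#*--
198 236 +=======---==-:-:::---=**+===+****+------=*#*********##*
200 236 ========-:--=-:::--------*#***+=------=+****************
202 236 =========-::---==----------+#*=---=++*******************
204 236 ========-::-=----=+=---------=**+*#**#******************
206 236 ========-::-===----=++=:-------=*##*********************
208 236 ===========::-===-:--====---------+##*******************
```

The first crucible stands at the predicted pixels, with its rim at u 249 to 274 and v 162 to 179. Now the second draw.

>>> carry_out --moves '[{"dx": 0.15,"dy": 0,"dz": 3.0,"wx": 0,"wy": 0,"wz": 0,"gripper": 1},{"dx": 0.15,"dy": 0,"dz": 5.5,"wx": 0,"wy": 0,"wz": 0,"gripper": 1},{"dx": 0.15,"dy": 0,"dz": 7.0,"wx": 0,"wy": 0,"wz": 0,"gripper": 1},{"dx": 0.15,"dy": 0,"dz": 7.1,"wx": 0,"wy": 0,"wz": 0,"gripper": 1},{"dx": 0.15,"dy": 0,"dz": 7.1,"wx": 0,"wy": 0,"wz": 0,"gripper": 0.9},{"dx": 0.15,"dy": 0,"dz": 7.1,"wx": 0,"wy": 0,"wz": 0,"gripper": 0.8},{"dx": 0.15,"dy": 0,"dz": 7.1,"wx": 0,"wy": 0,"wz": 0,"gripper": 0.75},{"dx": 0.15,"dy": 0,"dz": 7.1,"wx": 0,"wy": 0,"wz": 0,"gripper": 0.65},{"dx": 0.15,"dy": 0,"dz": 7.1,"wx": 0,"wy": 0,"wz": 0,"gripper": 0.65},{"dx": 0.15,"dy": 0,"dz": 7.1,"wx": 0,"wy": 0,"wz": 0,"gripper": 0.65},{"dx": 0.15,"dy": 0,"dz": 7.1,"wx": 0,"wy": 0,"wz": 0,"gripper": 0.65}]' --squeeze 30

```text
time_s: 17.18
ee_pos: [615.9, 189.5, 74.6]
eef_rot: [0.749, 0.663, 0.002, 0.001]
contact_force: [0.5, -0.5, 5.5]
finger_gap: 61.3
grip_force: 33.2
```

Tip about 13 mm below the rim. Drawing it up.

>>> carry_out --moves '[{"dx": 0,"dy": 0,"dz": -0.5,"wx": 0,"wy": 0,"wz": 0,"gripper": 0.65},{"dx": 0,"dy": 0,"dz": -1.0,"wx": 0,"wy": 0,"wz": 0,"gripper": 0.65},{"dx": 0,"dy": 0,"dz": -1.5,"wx": 0,"wy": 0,"wz": 0,"gripper": 0.65},{"dx": 0,"dy": 0,"dz": -2.0,"wx": 0,"wy": 0,"wz": 0,"gripper": 0.65},{"dx": 0,"dy": 0,"dz": -2.5,"wx": 0,"wy": 0,"wz": 0,"gripper": 0.65},{"dx": 0,"dy": 0,"dz": -3.0,"wx": 0,"wy": 0,"wz": 0,"gripper": 0.65},{"dx": 0,"dy": 0,"dz": -4.0,"wx": 0,"wy": 0,"wz": 0,"gripper": 0.65},{"dx": 0,"dy": 0,"dz": -5.0,"wx": 0,"wy": 0,"wz": 0,"gripper": 0.65},{"dx": 0,"dy": 0,"dz": -6.0,"wx": 0,"wy": 0,"wz": 0,"gripper": 0.65},{"dx": 0,"dy": 0,"dz": -7.0,"wx": 0,"wy": 0,"wz": 0,"gripper": 0.65},{"dx": 0,"dy": 0,"dz": -8.5,"wx": 0,"wy": 0,"wz": 0,"gripper": 0.65},{"dx": 0,"dy": 0,"dz": -10,"wx": 0,"wy": 0,"wz": 0,"gripper": 0.65},{"dx": 0,"dy": 0,"dz": -10,"wx": 0,"wy": 0,"wz": 0,"gripper": 0.65},{"dx": 0,"dy": 0,"dz": -10,"wx": 0,"wy": 0,"wz": 0,"gripper": 0.65},{"dx": 0,"dy": 0,"dz": -10,"wx": 0,"wy": 0,"wz": 0,"gripper": 0.65}]'

```text
time_s: 18.43
ee_pos: [613.7, 189.3, 171.5]
eef_rot: [0.749, 0.663, -0.0, -0.0]
contact_force: [0.3, -0.2, -2.9]
finger_gap: 60.9
grip_force: 33.2
```

```bash
python3 -c "
from h import *
im=env.camera('side'); cv2.imwrite('pics/raw_s12.png',im); g=cv2.cvtColor(im,cv2.COLOR_BGR2GRAY)
delta(543.6,-85.6,172); print(env.get_state()['contact_force'])
sym=' .:-=+*#'
for v in range(206,272,2): print(v,''.join(sym[int(x)//32] for x in g[v,150:205]))
"
```

```text
d cm [-28.13  -3.57  -0.09] w [-0.11  0.03 -0.  ] t 18.48 grip 33.23848374187946 61.36363219240122 pos [613.34298738 189.28167391 170.88482892]
[-0.21162106  0.8317748  -1.85817174]
206 ======--=--::--------====-:............:-==============
208 ========--=----------====-:--:........:-===============
210 +===+====--====-------===-::-:........:================
212 =========------===========-:-:........-++++=====+======
214 ==========-----------------:--:......-=+===============
216 ============------------------:..:::-=========+=====-==
218 ==============-----==----=---------:-======+====-===--=
220 ==============+=-------------------:-====++====--===---
222 =================------------------:=++++=======-----==
224 ===============++=-----------------:=+=--=====--=======
226 ==============++++=------------------:::::::::----=----
228 ============++======--------------=====-:::::-=====---=
230 ==========++==========----------=========-:::-==+++++++
232 ===============++==-----==============---=-::--=+******
234 =====+=====++++===-------=============----=-::-++*****+
236 =++++======+++
[... 361 characters left out ...]
-:-----============-----------::::::::::
250 ============-::::-------==-------------------::::::::==
252 ========-:::::::::--==-====----------==------:::::::-==
254 =======-:::::::::::---+*+=+=======-==-------::::::::===
256 ========-:::::::::::--========-------------::::::::====
258 ==========-:::::::::::-========----------:::::::::-====
260 ---=-======-::::::::::::--======----------::::::::-====
262 ----==-=====-::::::::::::-----------------:::::::::-===
264 -----=-======---::::::::::----------------:::::::::-===
266 ====-=-==========-::::::::::-------------::::::::::::::
268 -=----===============-:::::::----------::::::::::::::::
270 =--======================--::::::::::::::::::::::::::::
```

The stack rim is now at v 228 to 249 (z = 108), so two are left and one is held. Carrying it to the near-left bay.

>>> carry_out --moves '[{"dx": -1.5,"dy": -0.2,"dz": 0,"wx": 0,"wy": 0,"wz": 0,"gripper": 0.65},{"dx": -4,"dy": -0.5,"dz": 0,"wx": 0,"wy": 0,"wz": 0,"gripper": 0.65},{"dx": -7,"dy": -1,"dz": 0,"wx": 0,"wy": 0,"wz": 0,"gripper": 0.65},{"dx": -10,"dy": -1.4,"dz": 0,"wx": 0,"wy": 0,"wz": 0,"gripper": 0.65},{"dx": -13,"dy": -1.8,"dz": 0,"wx": 0,"wy": 0,"wz": 0,"gripper": 0.65},{"dx": -16,"dy": -2.2,"dz": 0,"wx": 0,"wy": 0,"wz": 0,"gripper": 0.65},{"dx": -19,"dy": -2.6,"dz": 0,"wx": 0,"wy": 0,"wz": 0,"gripper": 0.65},{"dx": -22,"dy": -3,"dz": 0,"wx": 0,"wy": 0,"wz": 0,"gripper": 0.65},{"dx": -25,"dy": -3.4,"dz": 0,"wx": 0,"wy": 0,"wz": 0,"gripper": 0.65},{"dx": -27,"dy": -3.7,"dz": 0,"wx": 0,"wy": 0,"wz": 0,"gripper": 0.65},{"dx": -28.2,"dy": -3.9,"dz": 0,"wx": 0,"wy": 0,"wz": 0,"gripper": 0.65},{"dx": -28.2,"dy": -3.9,"dz": 0,"wx": 0,"wy": 0,"wz": 0,"gripper": 0.65},{"dx": -28.2,"dy": -3.9,"dz": 0,"wx": 0,"wy": 0,"wz": 0,"gripper": 0.65},{"dx": -28.2,"dy": -3.9,"dz": 0,"wx": 0,"wy": 0,"wz": 0,"gripper": 0.65}]'

```text
time_s: 19.65
ee_pos: [540.9, -85.0, 171.8]
eef_rot: [0.749, 0.663, 0.0, -0.0]
contact_force: [0.5, -0.3, -1.8]
finger_gap: 61.4
grip_force: 33.2
```

```bash
python3 -c "
from h import *
delta(540.6,-85.2,32); print(env.get_state()['contact_force'])
"
```

```text
d cm [-0.03 -0.02 13.98] w [-0.03 -0.03  0.03] t 19.65 grip 33.19748975336552 61.38127177921041 pos [540.91657142 -85.04434752 171.77218353]
[ 0.51694686 -0.26390906 -1.83854231]
```

>>> carry_out --moves '[{"dx": 0,"dy": 0,"dz": 2,"wx": 0,"wy": 0,"wz": 0,"gripper": 0.65},{"dx": 0,"dy": 0,"dz": 5,"wx": 0,"wy": 0,"wz": 0,"gripper": 0.65},{"dx": 0,"dy": 0,"dz": 8,"wx": 0,"wy": 0,"wz": 0,"gripper": 0.65},{"dx": 0,"dy": 0,"dz": 11,"wx": 0,"wy": 0,"wz": 0,"gripper": 0.65},{"dx": 0,"dy": 0,"dz": 13,"wx": 0,"wy": 0,"wz": 0,"gripper": 0.65},{"dx": 0,"dy": 0,"dz": 13.8,"wx": 0,"wy": 0,"wz": 0,"gripper": 0.65},{"dx": 0,"dy": 0,"dz": 14,"wx": 0,"wy": 0,"wz": 0,"gripper": 0.65},{"dx": 0,"dy": 0,"dz": 14.1,"wx": 0,"wy": 0,"wz": 0,"gripper": 0.65},{"dx": 0,"dy": 0,"dz": 14.2,"wx": 0,"wy": 0,"wz": 0,"gripper": 0.65},{"dx": 0,"dy": 0,"dz": 14.2,"wx": 0,"wy": 0,"wz": 0,"gripper": 0.65}]'

```text
time_s: 20.48
ee_pos: [542.4, -86.0, 31.7]
eef_rot: [0.749, 0.663, 0.001, 0.001]
contact_force: [-0.4, -0.6, -1.9]
finger_gap: 61.3
grip_force: 33.3
```

>>> carry_out --moves '[{"dx": 0,"dy": 0,"dz": 0.15,"wx": 0,"wy": 0,"wz": 0,"gripper": 0.65},{"dx": 0,"dy": 0,"dz": 0.25,"wx": 0,"wy": 0,"wz": 0,"gripper": 0.65},{"dx": 0,"dy": 0,"dz": 0.25,"wx": 0,"wy": 0,"wz": 0,"gripper": 0.65}]'

```text
time_s: 20.73
ee_pos: [541.2, -85.9, 27.9]
eef_rot: [0.749, 0.663, 0.0, 0.0]
contact_force: [-0.0, 0.3, -2.0]
finger_gap: 61.4
grip_force: 33.3
```

>>> carry_out --moves '[{"dx": 0,"dy": 0,"dz": 0.15,"wx": 0,"wy": 0,"wz": 0,"gripper": 0.65},{"dx": 0,"dy": 0,"dz": 0.15,"wx": 0,"wy": 0,"wz": 0,"gripper": 0.65}]'

```text
time_s: 20.9
ee_pos: [541.4, -86.0, 26.6]
eef_rot: [0.749, 0.663, 0.0, 0.0]
contact_force: [-0.7, 0.5, 2.1]
finger_gap: 61.5
grip_force: 33.6
```

>>> carry_out --moves '[{"dx": 0,"dy": 0,"dz": 0.1,"wx": 0,"wy": 0,"wz": 0,"gripper": 0.65},{"dx": 0,"dy": 0,"dz": 0.1,"wx": 0,"wy": 0,"wz": 0,"gripper": 0.65}]'

```text
time_s: 21.07
ee_pos: [541.5, -86.0, 26.5]
eef_rot: [0.749, 0.663, -0.0, 0.0]
contact_force: [-2.8, 1.0, 8.6]
finger_gap: 61.3
grip_force: 34.3
```

Contact with the pad at the predicted height. Releasing with a small opening and rising.

>>> carry_out --moves '[{"dx": 0,"dy": 0,"dz": -0.1,"wx": 0,"wy": 0,"wz": 0,"gripper": 0.65},{"dx": 0,"dy": 0,"dz": -0.15,"wx": 0,"wy": 0,"wz": 0,"gripper": 0.74},{"dx": 0,"dy": 0,"dz": -0.15,"wx": 0,"wy": 0,"wz": 0,"gripper": 0.8},{"dx": 0,"dy": 0,"dz": -0.15,"wx": 0,"wy": 0,"wz": 0,"gripper": 0.83},{"dx": 0,"dy": 0,"dz": -0.15,"wx": 0,"wy": 0,"wz": 0,"gripper": 0.83},{"dx": 0,"dy": 0,"dz": -0.8,"wx": 0,"wy": 0,"wz": 0,"gripper": 0.83},{"dx": 0,"dy": 0,"dz": -2,"wx": 0,"wy": 0,"wz": 0,"gripper": 0.83},{"dx": 0,"dy": 0,"dz": -4,"wx": 0,"wy": 0,"wz": 0,"gripper": 0.83},{"dx": 0,"dy": 0,"dz": -8,"wx": 0,"wy": 0,"wz": 0,"gripper": 0.83},{"dx": 0,"dy": 0,"dz": -12,"wx": 0,"wy": 0,"wz": 0,"gripper": 0.83},{"dx": 0,"dy": 0,"dz": -16,"wx": 0,"wy": 0,"wz": 0,"gripper": 0.83},{"dx": 9,"dy": -4,"dz": -18,"wx": 0,"wy": 0,"wz": 0,"gripper": 0.83},{"dx": 9,"dy": -8,"dz": -18,"wx": 0,"wy": 0,"wz": 0,"gripper": 0.83},{"dx": 9,"dy": -12,"dz": -18,"wx": 0,"wy": 0,"wz": 0,"gripper": 0.83},{"dx": 9,"dy": -12,"dz": -18,"wx": 0,"wy": 0,"wz": 0,"gripper": 0.83},{"dx": 9,"dy": -12,"dz": -18,"wx": 0,"wy": 0,"wz": 0,"gripper": 0.83}]'

```text
time_s: 22.4
ee_pos: [429.1, 20.8, 206.0]
eef_rot: [0.748, 0.664, 0.0, 0.0]
contact_force: [1.0, -0.0, -1.2]
finger_gap: 70.7
grip_force: 0.0
```

```bash
python3 -c "
from h import *
a=env.camera('side');b=env.camera('top')
r=lambda a:cv2.resize(a,(400,300),interpolation=cv2.INTER_CUBIC)
cv2.imwrite('pics/fin.png',np.vstack([r(a[120:300,110:350]),r(b[145:250,200:340]) ]))
print(env.get_state()['ee_pos'],env.get_state()['time_s'])"
```

```text
[432.77383974  18.6251699  206.53171608] 22.5
```

View pics/fin.png

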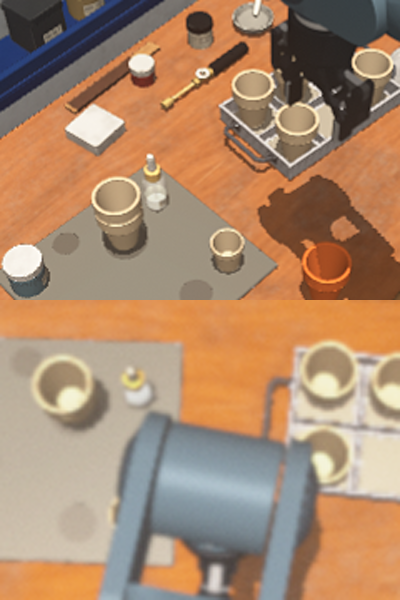

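The picture shows the two placed crucibles upright in the left bays, at (253,95) and (297,130). The original two are still in the carrier, and two remain nested on the board at (118,210). The arm is clear.

```bash
python3 -c "
from plant import env
print(env.hand_in())"
```

```text
the job is handed in; nothing more can be done
None
```

The carrier now holds four large crucibles: the two already there and two drawn off the stack, set upright in the left-hand bays. The other two remain nested upright on the board, and the job is handed in at about 22 s, though hand-in returned no verdict.

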